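Load long-path cells into a spectrophotometer cell carriage

TASK

Load the cell carriage for the next measurement: swing its clamp lever right back, put every glass cell standing on the bench into a lane of its own (any lane) - tilted, one end first under the white light shield, then righted so that it lies level on the lane floor with its neck upright - and swing the lever fully shut to clamp them. Leave the other things on the bench alone.

Things in the scene. Friction and masses are not known exactly. Their poses are not given: they have to be found in the camera images.
- carriage: grey metal cell carriage fixed to the bench (place and heading vary), x -63 to +67 mm, 158 mm wide (y), 50 high; origin: centre of its underside; x runs along the lanes towards the clamp shaft, z up. Three lanes centred at y = -50, 0, +50 mm, each a pocket 38 mm wide, 110 long (x -55 to +55), floor 10 mm above the bench; ribs reach 50 mm, the -x wall 46, the +x wall 40
- shield_edge (a point): middle of the +x edge, top face, of the white light shield: a plate 4 mm thick (46 to 50 mm above the bench) over all lanes from carriage x = -63 to -20 mm. So a lane is open above from x = -20 to +55 mm only: a 100 mm cell cannot go in level, it must tilt 30 to 40 degrees, -x end down, and slide in under the shield as it is righted
- lane0 (a point): centre of the floor of the lane at carriage y = -50 mm, 10 mm above the bench: the middle of a seated cell's underside lies here (up to 5 mm either way along x, 4 mm along y)
- lane1 (a point): the same for the middle lane, carriage y = 0
- lane2 (a point): the same for the lane at carriage y = +50 mm
- clamp (a joint): angle of the clamp in rad: 0 = shut (one finger per lane reaches down over the +x end of the cell, 1.5 mm above its top), 3.0 = right back (fingers laid over backwards). Starts shut or up to 0.3 open. Stays where it is left: hinge friction 0.12 N m (some 1.6 N at the grip bar). A cell that is not level keeps it from shutting
- clamp_hinge (a point): point on the clamp's hinge axis (cross shaft along carriage y, 48 mm above the bench, at carriage x = +63 mm), level in y with the middle of the grip bar. Does not turn with the clamp. The shaft has a radius of 5 mm; right back, the fingers reach 23 mm above the axis and 31 mm beyond it
- clamp_grip (a point): middle of the lever's grip bar: grey, round, 12 mm diameter, 54 mm long, along carriage y, 75 mm from the hinge axis, at the carriage's -y side (the 8 mm arm is at the bar's +y end). Shut, it is on the -x side of the hinge, 6.5 mm below it (5 degrees); opening lifts it up and over to 17 mm above and 73 mm beyond the hinge. Gripped from above (fingers closing along carriage x) it turns in the grip
- cellA_mid (a point): centre (43 mm above the underside) of a long-path cell, None if absent. Glass body 100 mm long (x) x 30 wide x 18 high, black end frames; a neck of 14 mm diameter in its middle rises to 50 mm, on it a white square cap 18 x 18 mm from 50 to 86 mm up: grip its flats that face along y. z up the neck. Both ends alike. 0.09 to 0.18 kg, heavy foot. Starts neck up on the bench
- cellB_mid (a point): centre (43 mm above the underside) of a long-path cell, None if absent. Glass body 100 mm long (x) x 30 wide x 18 high, black end frames; a neck of 14 mm diameter in its middle rises to 50 mm, on it a white square cap 18 x 18 mm from 50 to 86 mm up: grip its flats that face along y. z up the neck. Both ends alike. 0.09 to 0.18 kg, heavy foot. Starts neck up on the bench
- cellC_mid (a point): centre (43 mm above the underside) of a long-path cell, None if absent. Glass body 100 mm long (x) x 30 wide x 18 high, black end frames; a neck of 14 mm diameter in its middle rises to 50 mm, on it a white square cap 18 x 18 mm from 50 to 86 mm up: grip its flats that face along y. z up the neck. Both ends alike. 0.09 to 0.18 kg, heavy foot. Starts neck up on the bench
- wash_bottle: bystander: plastic wash bottle, 68 mm across, 165 mm tall; origin at the centre of its underside
- amber_jar: bystander: brown glass jar with black lid, 60 mm across, 85 mm tall; origin at the centre of its underside
- tube_block: bystander: blue block 60 x 130 x 28 mm with three capped tubes, 112 mm tall; origin at the centre of its underside
There are look-alikes about, which are no part of the job. Leave any green look-alike of the part that bears cellA_mid alone.

How it is judged:
On the way, in this order (a step that is already met when the one before it is completed fails the run):
1. the clamp lever is swung right back (clamp above 2.5 rad) (value of joint clamp above 2.5 rad), for 0.2 s.
2. every cell lies level in a lane, with the clamp still open (z of cellA_mid in the frame of carriage between 0.049 and 0.0565 m and x of cellA_mid in the frame of carriage between -0.012 and 0.012 m and y of cellA_mid in the frame of carriage between -0.07 and 0.07 m and angle between each of cellA_mid, cellB_mid, cellC_mid's own z axis and vertical below 0.07 rad and z of cellB_mid in the frame of carriage between 0.049 and 0.0565 m and x of cellB_mid in the frame of carriage between -0.012 and 0.012 m and y of cellB_mid in the frame of carriage between -0.07 and 0.07 m and z of cellC_mid in the frame of carriage between 0.049 and 0.0565 m and x of cellC_mid in the frame of carriage between -0.012 and 0.012 m and y of cellC_mid in the frame of carriage between -0.07 and 0.07 m and value of joint clamp above 1 rad), for 0.2 s.
At the end, for the whole second after the job is handed in: Every cell that is present lies on the floor of a lane of the carriage (its centre within 3.5 mm of the seated height and 12 mm of the lane's middle lengthwise, neck within 0.07 rad of vertical), at rest and released, and the clamp is shut (below 0.1 rad) (z of cellA_mid in the frame of carriage between 0.049 and 0.0565 m and x of cellA_mid in the frame of carriage between -0.012 and 0.012 m and y of cellA_mid in the frame of carriage between -0.07 and 0.07 m and angle between each of cellA_mid, cellB_mid, cellC_mid's own z axis and vertical below 0.07 rad and z of cellB_mid in the frame of carriage between 0.049 and 0.0565 m and x of cellB_mid in the frame of carriage between -0.012 and 0.012 m and y of cellB_mid in the frame of carriage between -0.07 and 0.07 m and z of cellC_mid in the frame of carriage between 0.049 and 0.0565 m and x of cellC_mid in the frame of carriage between -0.012 and 0.012 m and y of cellC_mid in the frame of carriage between -0.07 and 0.07 m and value of joint clamp below 0.1 rad and linear speed of each of cellA, cellB, cellC below 0.02 m/s); the robot touches nothing.
It fails at once if the wash bottle is pushed more than 30 mm or knocked over (distance of wash_bottle from where it was at the start of the episode above 0.03 m or angle between wash_bottle's own z axis and vertical above 0.5 rad).
It fails at once if the amber jar is pushed more than 30 mm or knocked over (distance of amber_jar from where it was at the start of the episode above 0.03 m or angle between amber_jar's own z axis and vertical above 0.5 rad).
It fails at once if the tube block is pushed more than 30 mm or knocked over (distance of tube_block from where it was at the start of the episode above 0.03 m or angle between tube_block's own z axis and vertical above 0.5 rad).
Of cellA, cellB, cellC only 2 to 3 are there at a start; the rules pass over those that are not, and their reading is None.
At some moment in a run one of cellA, cellB, cellC may be knocked a few centimetres aside while the robot is not near it.
Once in a run the grip may slacken for a moment while it holds something.
It also fails if it takes over 210 s, if anything falls off the work surface, if the arm or the gripper's body presses on something with over 40 N, if the wrist force passes 120 N, or if a joint passes its speed limit or range.

ROBOT

A 6-joint arm with a two-finger parallel gripper is mounted at the origin on the work surface. World frame = base frame: x ahead of the robot, y to its left, z up, the work surface at z = 0. Lengths are in m, angles in rad, forces in N, time in s.
With the tool pointing down it reaches from about 0.3 to 0.85 m from the base axis. Payload 4.2 kg.
Tool frame: the origin (TCP) lies midway between the tips of the shut fingers; the grasp point (between the pads) lies manip.grip_point_offset behind it (manip.grip_point_offset is the distance from the TCP to the grasp point, in m); z points along the fingers, y is the direction in which the jaws open and shut (so a half turn about z gives the same grasp; the last joint's range is limited). The gripper opens to 91 mm and grips with 3 to 60 N. Pads are 32 mm wide; open, the fingers measure 118 mm over their backs; the gripper's body (76 mm by 178 mm) begins 60 mm behind the grasp point.
Start: joints at [-1.23, 0.32, 1.565, -0, 1.257, -0.02], TCP at [0.203, -0.538, 0.214] pointing down, gripper open.
Joint ranges: [-3.11, 3.11], [-0.84, 2.01], [0.21, 2.61], [-1.34, 4.49], [0.05, 2.63], [-2.56, 2.56]. Speed limits (rad/s): [2.57, 2.57, 3.14, 3.14, 3.14, 3.14].

INTERFACE

Orientations are given as a unit quaternion [x, y, z, w].
In Python, from workcell import manip gives the robot as it stands.
- The arm moves only by the tool step_arm, never from a script. Its argument "targets" is a list of rows, each an object of numbers: "ax", "ay", "az": the turn, a rotation vector about the tool's x, y, z in degrees; "dx", "dy", "dz": the shift along the tool's x, y, z in cm; "claw": the closure, from 0 (fully open) to 1 (shut). A call has exactly 10 rows; each row shifts and turns the commanded pose from where the row before left it, along the tool's axes as they then stand; what a row does not reach is not made up. A row lasts 1/10 s, in which the tool goes at most 50 mm and 8.59 degrees, less where a joint would pass 70% of its speed; a pose out of reach is approached as far as the arm can. A call is refused whole if a number of a shift passes 5 or a number of a turn 8.59, either way. A call with a gripper value outside its range is refused whole. The fingers move at their own pace and stop on an object; the grip force is fixed at half the most. Time passes only in rows, so rows that do not move let the fingers close, or fill a call up. It gives the time, the measured TCP pose, the force and the opening at its end, in the units of the state.
- manip.observe(): the state, without advancing time (a new reading comes with each control period).
- manip.read_camera(name): name is "side" or "top"; returns the picture (384x512x3 uint8, blue, green, red); there is no depth.
- manip.calibration(name): a dict with "camera_matrix" (3x3 intrinsics, pixels), "rvec" (rotation vector, rad) and "tvec" (3), from world to camera coordinates, as OpenCV has them. Camera axes: x right, y down, z forward; pixel columns grow to the right and rows downward; lengths in m; the calibration is good to about 2 mm. A picture is of the moment at which its call begins. calibration takes no time and is no camera call.
- manip.close_job(): hands the job in, once; it reports no verdict.
The state is a dict: "t": time; "joint_pos": joint angles; "qd": joint speeds; "effort": joint torques, N m; "position": TCP position; "tcp_rot": TCP orientation; "ft_force": force on the tool from outside, world axes, zero at the start; "moment": the same for the moment, N m; "gripper_width": finger opening in m.
Only numpy, scipy, OpenCV 4.12 (cv2) and the standard library are available. Lean on these libraries where they do the work, as an engineer would, in place of code of your own. Each camera call takes 0.05 s, during which the arm holds its last target. There are 200 camera calls.

## Working session

There is one attempt and no reset: what is moved stays moved. The work goes in short steps, Python scripts to look and compute and a tool call to move; the robot and the scene stay as the last step left them, time stands still between calls to the robot, and variables do not carry over. Pictures are saved under pics/ and viewed, about 12 in all and at most 16, crops included, and the job is handed in when it is done.

Besides the shell and the picture viewer there is one more tool, called after "Request:" by a JSON object that holds its "fn" and its "kwargs", one argument or row to a line. step_arm: Moves the arm, as the interface text tells. Its arguments: {"type":"object","properties":{"targets":{"type":"array"}},"required":["targets"]}

```bash
ls; mkdir -p pics; cat > h.py <<'E'
import numpy as np, cv2
from scipy.spatial.transform import Rotation as R
from workcell import manip
def cal(n):
    c=manip.calibration(n); return np.array(c["camera_matrix"]),np.array(c["rvec"],float).reshape(3),np.array(c["tvec"],float).reshape(3)
def proj(n,P):
    K,r,t=cal(n); return cv2.projectPoints(np.array(P,float).reshape(-1,1,3),r,t,K,None)[0].reshape(-1,2)
def ray(n,uv,z):
    K,r,t=cal(n); M=cv2.Rodrigues(r)[0]; uv=np.array(uv,float).reshape(-1,2)
    d=(np.linalg.inv(K)@np.c_[uv,np.ones(len(uv))].T).T@M; o=-M.T@t
    return o+d*((z-o[2])/d[:,2])[:,None]
def snap(n,f,crop=None,s=1.5):
    im=manip.read_camera(n); cv2.imwrite(f"pics/raw_{f}.png",im)
    if crop: im=im[crop[1]:crop[3],crop[0]:crop[2]]
    im=cv2.resize(im,None,fx=s,fy=s,interpolation=cv2.INTER_CUBIC); cv2.imwrite(f"pics/{f}.png",im); return im
E
python3 - <<'E'
from h import *
snap("top","top0"); snap("side","side0")
for n in("top","side"):
    K,r,t=cal(n); M=cv2.Rodrigues(r)[0]; print(n,K.round(1).tolist(),(-M.T@t).round(3),M.round(2).tolist())
print(manip.observe(), manip.grip_point_offset)
E
```

```text
pics
top [[384.9, 0.0, 251.1], [0.0, 384.9, 194.7], [0.0, 0.0, 1.0]] [ 0.426 -0.053  0.9  ] [[0.03, -1.0, 0.0], [-0.98, -0.03, -0.21], [0.21, 0.0, -0.98]]
side [[395.6, 0.0, 263.2], [0.0, 395.6, 194.1], [0.0, 0.0, 1.0]] [ 0.472 -0.813  0.608] [[0.99, -0.15, -0.02], [-0.1, -0.55, -0.83], [0.11, 0.82, -0.56]]
{'t': 0.1, 'joint_pos': array([-1.22999182e+00,  3.20215951e-01,  1.56554898e+00,  4.35140645e-05,
        1.25742965e+00, -1.99943122e-02]), 'qd': array([-0.00021362, -0.00275115, -0.00191566,  0.00063585, -0.00038501,
        0.0013888 ]), 'effort': array([-2.17443164e-05, -4.13333023e+01, -2.32511312e+01,  7.29391607e-02,
        4.22682264e-02, -6.31505873e-05]), 'position': array([ 0.20285016, -0.53753779,  0.2132144 ]), 'tcp_rot': array([ 9.83772998e-01,  1.79415846e-01, -1.07501747e-04, -7.93985200e-04]), 'ft_force': array([ 0.5471064 , -0.3259961 ,  0.44178547]), 'moment': array([ 0.01315442,  0.00023299, -0.02654743]), 'gripper_width': 0.09112690648797296} 0.0188
```

View pics/top0.png

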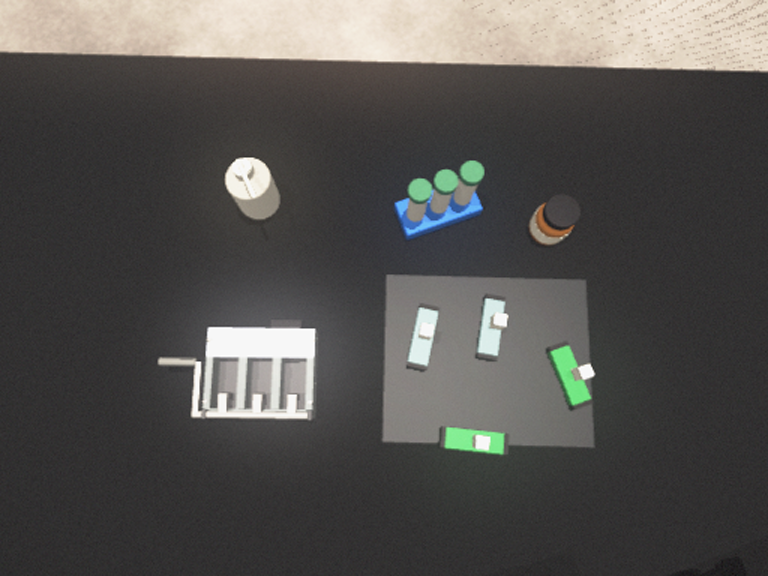

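View pics/side0.png

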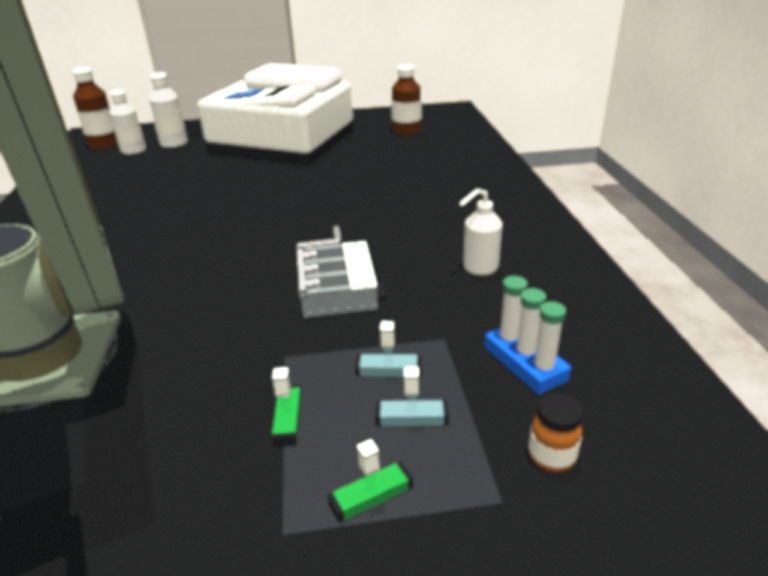

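The top view shows two cyan cells with caps at scaled pixels (427,330) and (500,320), and two green look-alikes to leave alone. The carriage is at (205-315, 328-418) with the shield facing away from the robot, and the lever bar is on the left at (178,361).

```bash
cat > meas.py <<'E'
from h import *
def cells(im,zb=0.018,names="top"):
    hsv=cv2.cvtColor(im,cv2.COLOR_BGR2HSV); out=[]
    m=((hsv[...,0]>80)&(hsv[...,0]<105)&(hsv[...,1]>20)&(hsv[...,1]<110)&(hsv[...,2]>90)).astype(np.uint8)
    m=cv2.morphologyEx(m,cv2.MORPH_CLOSE,np.ones((9,9)))
    for c in cv2.findContours(m,cv2.RETR_EXTERNAL,cv2.CHAIN_APPROX_NONE)[0]:
        if cv2.contourArea(c)>250:
            P=ray(names,cv2.convexHull(c).reshape(-1,2),zb)[:,:2]
            (cx,cy),(w,h),a=cv2.minAreaRect((P*1000).astype(np.float32))
            if w<h: w,h,a=h,w,a+90
            out.append((round(cx,1),round(cy,1),round(w),round(h),round(((a+90)%180)-90,1)))
    return out
E
python3 - <<'E'
from meas import *
im=cv2.imread("pics/raw_top0.png"); print(im.shape)
print("bodies",cells(im))
g=cv2.cvtColor(im,cv2.COLOR_BGR2GRAY)
# shield
m=(g>215).astype(np.uint8)
for c in cv2.findContours(m,cv2.RETR_EXTERNAL,cv2.CHAIN_APPROX_NONE)[0]:
    a=cv2.contourArea(c)
    if a>25:
        u=c.reshape(-1,2); print(a,u.min(0),u.max(0),cv2.moments(c)["m10"]/a)
        mm=cv2.moments(c); print("  z.086:",ray("top",(mm["m10"]/a,mm["m01"]/a),.086).round(4))
crop=cv2.resize(im[205:290,95:225],None,fx=6,fy=6,interpolation=cv2.INTER_CUBIC); cv2.imwrite("pics/car0.png",crop)
E
```

```text
(384, 512, 3)
bodies []
71.5 [317 290] [326 299] 321.3403263403263
  z.086: [[ 0.3958 -0.2008  0.086 ]]
58.5 [386 243] [395 252] 390.47578347578343
  z.086: [[ 0.496  -0.3475  0.086 ]]
96.0 [128 241] [133 277] 130.671875
  z.086: [[0.4566 0.1958 0.086 ]]
2773.0 [135 218] [209 278] 172.8484192811636
  z.086: [[0.4897 0.1101 0.086 ]]
373.5 [273 205] [291 242] 281.7246764837126
  z.086: [[ 0.5395 -0.1183  0.086 ]]
357.5 [319 199] [338 236] 327.6354312354312
  z.086: [[ 0.5553 -0.2163  0.086 ]]
594.5 [151 105] [179 132] 164.72105410709278
  z.086: [[0.7722 0.1479 0.086 ]]
3578.0 [396   0] [511  46] 452.48951928451646
  z.086: [[ 1.0392 -0.5236  0.086 ]]
44.5 [392   0] [404  13] 398.5093632958801
  z.086: [[ 1.0757 -0.3961  0.086 ]]
552.0 [331   0] [393  21] 365.8303140096618
  z.086: [[ 1.0706 -0.3169  0.086 ]]
6737.0 [111   0] [307  41] 210.62122111721337
  z.086: [[1.0295 0.0566 0.086 ]]
138.5 [88  0] [110  13] 98.13838748495787
  z.086: [[1.0593 0.3299 0.086 ]]
```

View pics/car0.png

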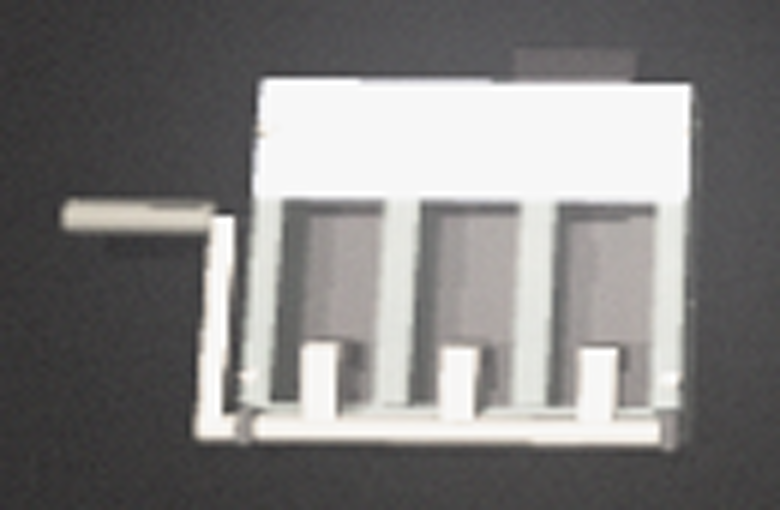

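Crop (6x from (95,205)): the shield corners are at (258,78), (692,85), (689,202) and (253,198). The bar runs (65,216)-(215,217) and the shaft line is at row ~430.

```bash
cat > fit.py <<'E'
from h import *
from scipy.optimize import least_squares
U=np.array([[258,78],[692,85],[689,202],[253,198]]); uv=np.array([95,205])+(U+.5)/6-.5
C=np.array([[-63,-79,50],[-63,79,50],[-20,79,50],[-20,-79,50]])/1000
def T(p,Q): 
    c,s=np.cos(p[2]),np.sin(p[2]); Q=np.atleast_2d(Q); return np.c_[p[0]+c*Q[:,0]-s*Q[:,1],p[1]+s*Q[:,0]+c*Q[:,1],Q[:,2]]
f=lambda p:(proj("top",T(p,C))-uv).ravel()
s=least_squares(f,[.46,.1,np.pi]); CAR=s.x
E
python3 - <<'E'
from fit import *
print("carriage",CAR[:2].round(4),np.degrees(CAR[2]).round(2),"res px",s.fun.round(2))
pts=[[.063,-.05,.048],[.063,.05,.048],[.063,-.079,.048]]
print("shaft crop px",((proj("top",T(CAR,pts))-[95,205]+.5)*6-.5).round(0).tolist())
# bar: try angle & y
bar=np.array([[65,216],[215,217]]); ub=np.array([95,205])+(bar+.5)/6-.5
for z in(.04,.045,.05,.06):
    P=ray("top",ub,z); d=P-[*CAR[:2],0]; c,s_=np.cos(CAR[2]),np.sin(CAR[2])
    print(z,"bar car-frame",[[round(1000*(c*x+s_*y),1),round(1000*(-s_*x+c*y),1)] for x,y,_ in d],P.round(4).tolist())
im=cv2.imread("pics/raw_top0.png")
b,g,r=[im[...,i].astype(int) for i in range(3)]
m=((b>110)&(g>120)&(abs(g-b)<40)&(b-r>-5)).astype(np.uint8)
m[:195]=0;m[255:]=0;m[:,:255]=0;m[:,350:]=0
for c in cv2.findContours(m,cv2.RETR_EXTERNAL,cv2.CHAIN_APPROX_NONE)[0]:
    if cv2.contourArea(c)>100:
        P=ray("top",c.reshape(-1,2),.018)[:,:2]*1000
        print(cv2.contourArea(c),cv2.minAreaRect(P.astype(np.float32)))
cv2.imwrite("pics/cells0.png",cv2.resize(im[190:255,260:350],None,fx=8,fy=8,interpolation=cv2.INTER_CUBIC))
E
```

```text
carriage [0.4875 0.1179] 180.9 res px [ 0.86  0.43 -0.5   0.02 -0.65 -0.15  0.29 -0.24]
shaft crop px [[320.0, 428.0], [598.0, 431.0], [240.0, 428.0]]
0.04 bar car-frame [[np.float64(-13.1), np.float64(-151.7)], [np.float64(-13.3), np.float64(-96.1)]] [[0.4982, 0.2698, 0.04], [0.4993, 0.2142, 0.04]]
0.045 bar car-frame [[np.float64(-12.6), np.float64(-149.8)], [np.float64(-12.8), np.float64(-94.6)]] [[0.4977, 0.2679, 0.045], [0.4988, 0.2127, 0.045]]
0.05 bar car-frame [[np.float64(-12.2), np.float64(-147.9)], [np.float64(-12.4), np.float64(-93.0)]] [[0.4973, 0.266, 0.05], [0.4984, 0.2111, 0.05]]
0.06 bar car-frame [[np.float64(-11.3), np.float64(-144.2)], [np.float64(-11.5), np.float64(-89.9)]] [[0.4965, 0.2623, 0.06], [0.4975, 0.208, 0.06]]
545.0 ((551.8917846679688, -127.35845947265625), (98.02931213378906, 63.42008590698242), 3.1806485652923584)
560.0 ((548.3240356445312, -233.52395629882812), (126.5113754272461, 60.97816467285156), 13.820192337036133)
```

View pics/cells0.png

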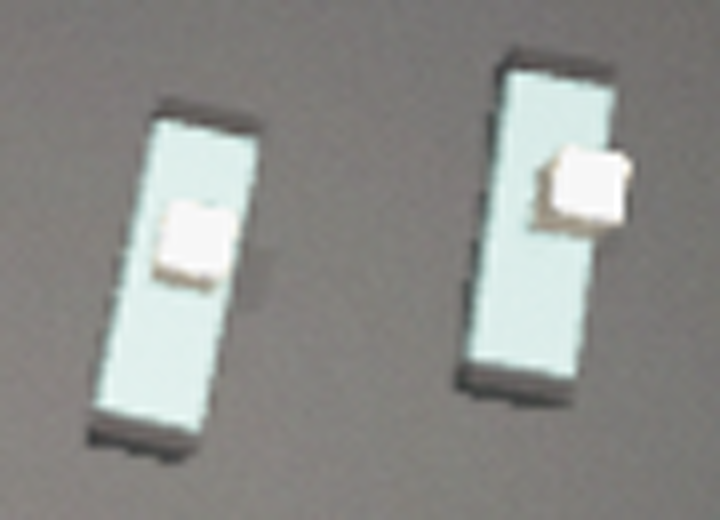

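Cells crop (8x from (260,190)): left cap top centre is at (197,237) with glass centre (178,275). Right cap is at (592,187) with glass centre (541,224). Both lie nearly along world x.

```bash
cat > plan.py <<'E'
from h import *
def tool(psi,tilt=0):  # tilt>0: neck/tool leans away (+tool x for psi~0): fingers point back to robot
    return R.from_euler("z",psi,degrees=True)*R.from_euler("x",180,degrees=True)*R.from_euler("y",-tilt,degrees=True)
def rel(p0,r0,p1,r1):
    d=r0.inv().apply(np.array(p1)-p0)*100; a=(r0.inv()*r1).as_rotvec(degrees=True); return d.round(2),a.round(2)
def now():
    o=manip.observe(); return np.array(o["position"]),R.from_quat(o["tcp_rot"]),o
E
python3 - <<'E'
from fit import *; from plan import *
o=np.array([260,190]); cv=lambda U:o+(np.array(U)+.5)/8-.5
for cap,q in(((197,237),[[153,120],[258,137],[205,432],[95,410]]),((592,187),[[507,68],[615,88],[577,377],[465,362]])):
    P=ray("top",cv(q),.018); d=(P[0]+P[1]-P[2]-P[3])/2; w=P[1]-P[0]
    print("cap",ray("top",[cv(cap)],.086).round(4),"body",P.mean(0).round(4),"len,w",np.linalg.norm(d).round(4),np.linalg.norm(w).round(4),"hd",np.degrees(np.arctan2(d[1],d[0])).round(1))
print("bottle/jar/block",ray("top",[[174,141],[366,158],[293,143]],0.01).round(3).tolist())
for n in ("lane0 -.05","l1 0","l2 .05"): y=float(n.split()[1]); print(n,T(CAR,[0,y,.01]).round(4))
print("hinge",T(CAR,[.063,-.124,.048]).round(4),"bar",T(CAR,[-.012,-.124,.05]).round(4))
p,r,_=now(); print(r.as_euler("zyx",degrees=True), rel(p,r,[*T(CAR,[-.012,-.124,0])[0,:2],.16],tool(90.9)))
E
```

```text
cap [[ 0.5497 -0.1235  0.086 ]] body [ 0.5493 -0.124   0.018 ] len,w 0.0866 0.0309 hd -10.1
cap [[ 0.566  -0.2291  0.086 ]] body [ 0.567  -0.2289  0.018 ] len,w 0.0865 0.0319 hd -8.6
bottle/jar/block [[0.746, 0.14, 0.01], [0.716, -0.327, 0.01], [0.749, -0.15, 0.01]]
lane0 -.05 [[0.4867 0.1679 0.01  ]]
l1 0 [[0.4875 0.1179 0.01  ]]
l2 .05 [[0.4883 0.0679 0.01  ]]
hinge [[0.4226 0.2409 0.048 ]] bar [[0.4975 0.2421 0.05  ]]
[-2.06714577e+01 -2.84428686e-02 -1.79912703e+02] (array([ 55.09, -62.53,   5.43]), array([-8.000e-02, -6.000e-02, -7.023e+01]))
```

```bash
cat >> plan.py <<'E'
def rows(way,n,start=None,claw=0.0,dec=1):
    """way: list of (pos,rot) waypoints, n: rows per leg; print rows with shifts in cm and turns in deg"""
    p,r=(now()[:2] if start is None else start); k=0
    for (p1,r1),m in zip(way,n):
        pa,ra=p.copy(),r; dr=(ra.inv()*r1).as_rotvec()
        for i in range(1,m+1):
            tp=pa+(np.array(p1)-pa)*i/m; tr=ra*R.from_rotvec(dr*i/m)
            d,a=rel(p,r,tp,tr); d=d.round(dec)+0.; a=a.round(1)+0.
            print(k,{kk:float(v) for kk,v in zip(["dx","dy","dz","ax","ay","az"],[*d,*a]) if v})
            p=p+r.apply(d/100); r=r*R.from_rotvec(a,degrees=True); k+=1
    print("end",p.round(4),r.as_rotvec(degrees=True).round(1)); return p,r
E
python3 -c "
from plan import *
rows([([.4975,.242,.16],tool(90.9))],[20])"
```

```text
0 {'dx': 2.8, 'dy': -3.1, 'dz': 0.3, 'az': -3.5}
1 {'dx': 2.9, 'dy': -3.0, 'dz': 0.2, 'az': -3.5}
2 {'dx': 3.1, 'dy': -2.8, 'dz': 0.3, 'az': -3.5}
3 {'dx': 3.3, 'dy': -2.5, 'dz': 0.3, 'az': -3.6}
4 {'dx': 3.4, 'dy': -2.4, 'dz': 0.3, 'az': -3.5}
5 {'dx': 3.6, 'dy': -2.1, 'dz': 0.2, 'az': -3.5}
6 {'dx': 3.7, 'dy': -2.0, 'dz': 0.3, 'az': -3.5}
7 {'dx': 3.8, 'dy': -1.6, 'dz': 0.3, 'az': -3.5}
8 {'dx': 3.9, 'dy': -1.5, 'dz': 0.2, 'az': -3.5}
9 {'dx': 4.0, 'dy': -1.2, 'dz': 0.3, 'az': -3.5}
10 {'dx': 4.0, 'dy': -1.0, 'dz': 0.3, 'az': -3.5}
11 {'dx': 4.1, 'dy': -0.7, 'dz': 0.3, 'az': -3.5}
12 {'dx': 4.2, 'dy': -0.5, 'dz': 0.2, 'az': -3.6}
13 {'dx': 4.1, 'dy': -0.2, 'dz': 0.3, 'ay': -0.1, 'az': -3.5}
14 {'dx': 4.2, 'dz': 0.3, 'az': -3.5}
15 {'dx': 4.2, 'dy': 0.3, 'dz': 0.2, 'az': -3.5}
16 {'dx': 4.1, 'dy': 0.6, 'dz': 0.3, 'az': -3.5}
17 {'dx': 4.1, 'dy': 0.8, 'dz': 0.2, 'ax': -0.1, 'az': -3.5}
18 {'dx': 4.0, 'dy': 1.0, 'dz': 0.3, 'az': -3.5}
19 {'dx': 4.0, 'dy': 1.3, 'dz': 0.3, 'az': -3.5}
end [0.4974 0.2423 0.1599] [126.3 128.2   0. ]
```

Request:
{"fn": "step_arm", "kwargs": {
  "targets": [
    {"dx": 2.8, "dy": -3.1, "dz": 0.3, "az": -3.5, "claw": 0},
    {"dx": 2.9, "dy": -3.0, "dz": 0.2, "az": -3.5, "claw": 0},
    {"dx": 3.1, "dy": -2.8, "dz": 0.3, "az": -3.5, "claw": 0},
    {"dx": 3.3, "dy": -2.5, "dz": 0.3, "az": -3.6, "claw": 0},
    {"dx": 3.4, "dy": -2.4, "dz": 0.3, "az": -3.5, "claw": 0},
    {"dx": 3.6, "dy": -2.1, "dz": 0.2, "az": -3.5, "claw": 0},
    {"dx": 3.7, "dy": -2.0, "dz": 0.3, "az": -3.5, "claw": 0},
    {"dx": 3.8, "dy": -1.6, "dz": 0.3, "az": -3.5, "claw": 0},
    {"dx": 3.9, "dy": -1.5, "dz": 0.2, "az": -3.5, "claw": 0},
    {"dx": 4.0, "dy": -1.2, "dz": 0.3, "az": -3.5, "claw": 0}
  ]
}}

```text
invalid input
```

Request:
{"fn": "step_arm", "kwargs": {
  "targets": [
    {"dx": 4.0, "dy": -1.0, "dz": 0.3, "az": -3.5, "claw": 0},
    {"dx": 4.1, "dy": -0.7, "dz": 0.3, "az": -3.5, "claw": 0},
    {"dx": 4.2, "dy": -0.5, "dz": 0.2, "az": -3.6, "claw": 0},
    {"dx": 4.1, "dy": -0.2, "dz": 0.3, "az": -3.5, "claw": 0},
    {"dx": 4.2, "dz": 0.3, "az": -3.5, "claw": 0},
    {"dx": 4.2, "dy": 0.3, "dz": 0.2, "az": -3.5, "claw": 0},
    {"dx": 4.1, "dy": 0.6, "dz": 0.3, "az": -3.5, "claw": 0},
    {"dx": 4.1, "dy": 0.8, "dz": 0.2, "az": -3.5, "claw": 0},
    {"dx": 4.0, "dy": 1.0, "dz": 0.3, "az": -3.5, "claw": 0},
    {"dx": 4.0, "dy": 1.3, "dz": 0.3, "az": -3.5, "claw": 0}
  ]
}}

```text
invalid input
```

Request:
{"fn": "step_arm", "kwargs": {
  "targets": [
    {"ax": 0, "ay": 0, "az": -3.5, "dx": 2.8, "dy": -3.1, "dz": 0.3, "claw": 0},
    {"ax": 0, "ay": 0, "az": -3.5, "dx": 2.9, "dy": -3.0, "dz": 0.2, "claw": 0},
    {"ax": 0, "ay": 0, "az": -3.5, "dx": 3.1, "dy": -2.8, "dz": 0.3, "claw": 0},
    {"ax": 0, "ay": 0, "az": -3.6, "dx": 3.3, "dy": -2.5, "dz": 0.3, "claw": 0},
    {"ax": 0, "ay": 0, "az": -3.5, "dx": 3.4, "dy": -2.4, "dz": 0.3, "claw": 0},
    {"ax": 0, "ay": 0, "az": -3.5, "dx": 3.6, "dy": -2.1, "dz": 0.2, "claw": 0},
    {"ax": 0, "ay": 0, "az": -3.5, "dx": 3.7, "dy": -2.0, "dz": 0.3, "claw": 0},
    {"ax": 0, "ay": 0, "az": -3.5, "dx": 3.8, "dy": -1.6, "dz": 0.3, "claw": 0},
    {"ax": 0, "ay": 0, "az": -3.5, "dx": 3.9, "dy": -1.5, "dz": 0.2, "claw": 0},
    {"ax": 0, "ay": 0, "az": -3.5, "dx": 4.0, "dy": -1.2, "dz": 0.3, "claw": 0}
  ]
}}

```text
t: 1.1
position: [0.3508, -0.1466, 0.1868]
tcp_rot: [0.883, 0.469, 0.0, 0.0]
ft_force: [1.7, -0.9, 0.6]
gripper_width: 0.0915
```

Request:
{"fn": "step_arm", "kwargs": {
  "targets": [
    {"ax": 0, "ay": 0, "az": -3.5, "dx": 4.0, "dy": -1.0, "dz": 0.3, "claw": 0},
    {"ax": 0, "ay": 0, "az": -3.5, "dx": 4.1, "dy": -0.7, "dz": 0.3, "claw": 0},
    {"ax": 0, "ay": 0, "az": -3.6, "dx": 4.2, "dy": -0.5, "dz": 0.2, "claw": 0},
    {"ax": 0, "ay": 0, "az": -3.5, "dx": 4.1, "dy": -0.2, "dz": 0.3, "claw": 0},
    {"ax": 0, "ay": 0, "az": -3.5, "dx": 4.2, "dy": 0, "dz": 0.3, "claw": 0},
    {"ax": 0, "ay": 0, "az": -3.5, "dx": 4.2, "dy": 0.3, "dz": 0.2, "claw": 0},
    {"ax": 0, "ay": 0, "az": -3.5, "dx": 4.1, "dy": 0.6, "dz": 0.3, "claw": 0},
    {"ax": 0, "ay": 0, "az": -3.5, "dx": 4.1, "dy": 0.8, "dz": 0.2, "claw": 0},
    {"ax": 0, "ay": 0, "az": -3.5, "dx": 4.0, "dy": 1.0, "dz": 0.3, "claw": 0},
    {"ax": 0, "ay": 0, "az": -3.5, "dx": 4.0, "dy": 1.3, "dz": 0.3, "claw": 0}
  ]
}}

```text
t: 2.1
position: [0.4976, 0.2434, 0.1594]
tcp_rot: [0.701, 0.713, -0.0, -0.0]
ft_force: [1.3, -0.0, -0.4]
gripper_width: 0.0912
```

```bash
python3 - <<'E'
from fit import *; from plan import *
p,r,o=now(); print(p,r.as_rotvec(degrees=True),o["joint_pos"].round(2))
a=manip.read_camera("side"); b=manip.read_camera("top")
cv2.imwrite("pics/raw_s1.png",a); cv2.imwrite("pics/raw_t1.png",b)
for y in(-.147,-.093):
    for z in(.04,.05,.06): print("side bar px",y,z,proj("side",T(CAR,[-.012,y,z])).round(1),"crop",((proj("side",T(CAR,[-.012,y,z]))-[180,120])*7).round(0))
A=cv2.resize(a[120:200,180:290],None,fx=7,fy=7,interpolation=cv2.INTER_CUBIC)
cv2.imwrite("pics/s1.png",A)
E
```

```text
[0.49755385 0.24336586 0.15938554] [-1.26115855e+02 -1.28427669e+02  8.46161556e-02] [ 0.43  0.33  1.7  -0.    1.12  0.42]
side bar px -0.147 0.04 [[223.5 154.8]] crop [[305. 244.]]
side bar px -0.147 0.05 [[223.3 151.9]] crop [[303. 223.]]
side bar px -0.147 0.06 [[223.  148.9]] crop [[301. 203.]]
side bar px -0.093 0.04 [[225.  163.3]] crop [[315. 303.]]
side bar px -0.093 0.05 [[224.8 160.3]] crop [[313. 282.]]
side bar px -0.093 0.06 [[224.5 157.3]] crop [[311. 261.]]
```

View pics/s1.png

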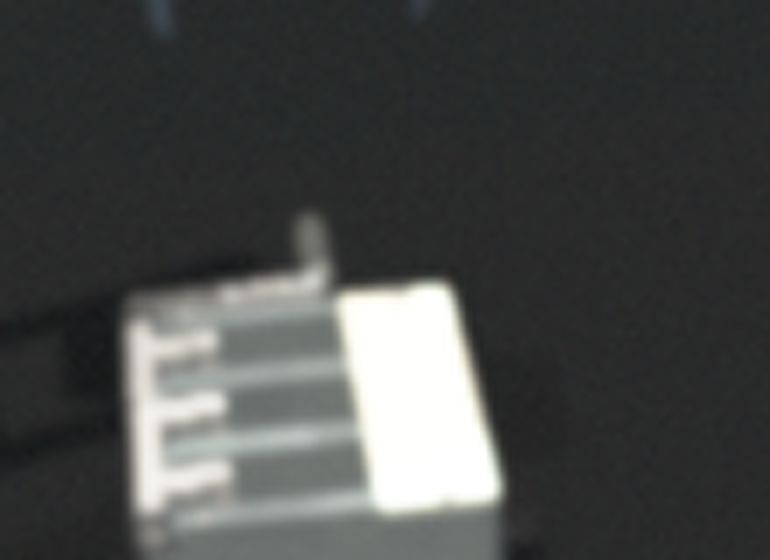

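The side view shows the bar running (310,218)-(320,270), which puts it at z≈0.053, slightly open. Descending to grip it.

Request:
{"fn": "step_arm", "kwargs": {
  "targets": [
    {"ax": 0, "ay": 0, "az": 0, "dx": 0, "dy": 0, "dz": 2.5, "claw": 0},
    {"ax": 0, "ay": 0, "az": 0, "dx": 0, "dy": 0, "dz": 2.5, "claw": 0},
    {"ax": 0, "ay": 0, "az": 0, "dx": 0, "dy": 0, "dz": 2.5, "claw": 0},
    {"ax": 0, "ay": 0, "az": 0, "dx": 0, "dy": 0, "dz": 2.5, "claw": 0},
    {"ax": 0, "ay": 0, "az": 0, "dx": 0, "dy": 0, "dz": 1.5, "claw": 0},
    {"ax": 0, "ay": 0, "az": 0, "dx": 0, "dy": 0, "dz": 1.0, "claw": 0},
    {"ax": 0, "ay": 0, "az": 0, "dx": 0, "dy": 0, "dz": 0, "claw": 1},
    {"ax": 0, "ay": 0, "az": 0, "dx": 0, "dy": 0, "dz": 0, "claw": 1},
    {"ax": 0, "ay": 0, "az": 0, "dx": 0, "dy": 0, "dz": 0, "claw": 1},
    {"ax": 0, "ay": 0, "az": 0, "dx": 0, "dy": 0, "dz": 0, "claw": 1}
  ]
}}

```text
t: 3.2
position: [0.4981, 0.242, 0.0359]
tcp_rot: [0.702, 0.712, 0.001, 0.0]
ft_force: [-0.4, 0.8, 0.5]
gripper_width: 0.062
```

```bash
python3 - <<'E'
from plan import *
p,r,o=now(); print(p,o["ft_force"],o["gripper_width"])
# arc rows: hinge from bar start angle; bar now at grasp pt
h=np.array([.4226,.048]); g=np.array([p[0],.053]); 
a0=np.pi-np.arctan2(g[1]-h[1],-(h[0]-g[0])) # elevation seen from +x side
a0=np.arctan2(g[1]-h[1],g[0]-h[0]); print("start el deg",np.degrees(a0),"rad",np.hypot(*(g-h)))
a1=np.radians(166); n=20; prev=g; 
for i in range(1,n+1):
    a=a0+(a1-a0)*i/n; q=h+.075*np.array([np.cos(a),np.sin(a)]); d=(q-prev)*100; d=d.round(1); prev=prev+d/100; print(i,"dy",d[0],"dz",-d[1])
E
```

```text
[0.49810396 0.24197447 0.03585656] [-0.42752283  0.80379731  0.53235181] 0.061980048817530095
start el deg 3.7886915838869846 rad 0.07566933621025564
1 dy -0.2 dz -1.0
2 dy -0.3 dz -1.1
3 dy -0.4 dz -0.9
4 dy -0.6 dz -0.9
5 dy -0.7 dz -0.8
6 dy -0.8 dz -0.7
7 dy -0.9 dz -0.6
8 dy -0.9 dz -0.5
9 dy -1.0 dz -0.3
10 dy -1.1 dz -0.2
11 dy -1.0 dz 0.0
12 dy -1.1 dz 0.1
13 dy -1.0 dz 0.3
14 dy -1.0 dz 0.4
15 dy -0.9 dz 0.6
16 dy -0.8 dz 0.7
17 dy -0.7 dz 0.7
18 dy -0.6 dz 0.9
19 dy -0.5 dz 1.0
20 dy -0.3 dz 1.0
```

Request:
{"fn": "step_arm", "kwargs": {
  "targets": [
    {"ax": 0, "ay": 0, "az": 0, "dx": 0, "dy": 0, "dz": 0, "claw": 1},
    {"ax": 0, "ay": 0, "az": 0, "dx": 0, "dy": 0, "dz": 0, "claw": 1},
    {"ax": 0, "ay": 0, "az": 0, "dx": 0, "dy": 0, "dz": 0, "claw": 1},
    {"ax": 0, "ay": 0, "az": 0, "dx": 0, "dy": 0, "dz": 0, "claw": 1},
    {"ax": 0, "ay": 0, "az": 0, "dx": 0, "dy": 0, "dz": 0, "claw": 1},
    {"ax": 0, "ay": 0, "az": 0, "dx": 0, "dy": 0, "dz": 0, "claw": 1},
    {"ax": 0, "ay": 0, "az": 0, "dx": 0, "dy": 0, "dz": 0, "claw": 1},
    {"ax": 0, "ay": 0, "az": 0, "dx": 0, "dy": 0, "dz": 0, "claw": 1},
    {"ax": 0, "ay": 0, "az": 0, "dx": 0, "dy": 0, "dz": 0, "claw": 1},
    {"ax": 0, "ay": 0, "az": 0, "dx": 0, "dy": 0, "dz": 0, "claw": 1}
  ]
}}

```text
t: 4.2
position: [0.498, 0.2418, 0.035]
tcp_rot: [0.702, 0.712, 0.0, 0.0]
ft_force: [1.9, -0.8, -1.5]
gripper_width: 0.0112
```

Request:
{"fn": "step_arm", "kwargs": {
  "targets": [
    {"ax": 0, "ay": 0, "az": 0, "dx": 0, "dy": -0.2, "dz": -1.0, "claw": 1},
    {"ax": 0, "ay": 0, "az": 0, "dx": 0, "dy": -0.3, "dz": -1.1, "claw": 1},
    {"ax": 0, "ay": 0, "az": 0, "dx": 0, "dy": -0.4, "dz": -0.9, "claw": 1},
    {"ax": 0, "ay": 0, "az": 0, "dx": 0, "dy": -0.6, "dz": -0.9, "claw": 1},
    {"ax": 0, "ay": 0, "az": 0, "dx": 0, "dy": -0.7, "dz": -0.8, "claw": 1},
    {"ax": 0, "ay": 0, "az": 0, "dx": 0, "dy": -0.8, "dz": -0.7, "claw": 1},
    {"ax": 0, "ay": 0, "az": 0, "dx": 0, "dy": -0.9, "dz": -0.6, "claw": 1},
    {"ax": 0, "ay": 0, "az": 0, "dx": 0, "dy": -0.9, "dz": -0.5, "claw": 1},
    {"ax": 0, "ay": 0, "az": 0, "dx": 0, "dy": -1.0, "dz": -0.3, "claw": 1},
    {"ax": 0, "ay": 0, "az": 0, "dx": 0, "dy": -1.1, "dz": -0.2, "claw": 1}
  ]
}}

```text
t: 5.2
position: [0.4368, 0.2415, 0.1106]
tcp_rot: [0.701, 0.713, 0.008, 0.006]
ft_force: [10.2, -7.2, 19.3]
gripper_width: 0.0113
```

Request:
{"fn": "step_arm", "kwargs": {
  "targets": [
    {"ax": 0, "ay": 0, "az": 0, "dx": 0, "dy": -0.5, "dz": -0.5, "claw": 1},
    {"ax": 0, "ay": 0, "az": 0, "dx": 0, "dy": -1.0, "dz": 0.0, "claw": 1},
    {"ax": 0, "ay": 0, "az": 0, "dx": 0, "dy": -1.0, "dz": 0.1, "claw": 1},
    {"ax": 0, "ay": 0, "az": 0, "dx": 0, "dy": -1.0, "dz": 0.2, "claw": 1},
    {"ax": 0, "ay": 0, "az": 0, "dx": 0, "dy": -1.0, "dz": 0.4, "claw": 1},
    {"ax": 0, "ay": 0, "az": 0, "dx": 0, "dy": -0.9, "dz": 0.6, "claw": 1},
    {"ax": 0, "ay": 0, "az": 0, "dx": 0, "dy": -0.8, "dz": 0.7, "claw": 1},
    {"ax": 0, "ay": 0, "az": 0, "dx": 0, "dy": -0.5, "dz": 0.5, "claw": 1},
    {"ax": 0, "ay": 0, "az": 0, "dx": 0, "dy": 0, "dz": 0, "claw": 1},
    {"ax": 0, "ay": 0, "az": 0, "dx": 0, "dy": 0, "dz": 0, "claw": 1}
  ]
}}

```text
t: 6.2
position: [0.3622, 0.2406, 0.0845]
tcp_rot: [0.702, 0.712, 0.001, 0.0]
ft_force: [5.4, 1.5, -3.0]
gripper_width: 0.0116
```

Request:
{"fn": "step_arm", "kwargs": {
  "targets": [
    {"ax": 0, "ay": 0, "az": 0, "dx": 0, "dy": -0.4, "dz": 0.6, "claw": 1},
    {"ax": 0, "ay": 0, "az": 0, "dx": 0, "dy": -0.4, "dz": 0.6, "claw": 1},
    {"ax": 0, "ay": 0, "az": 0, "dx": 0, "dy": -0.3, "dz": 0.6, "claw": 1},
    {"ax": 0, "ay": 0, "az": 0, "dx": 0, "dy": -0.1, "dz": 0.6, "claw": 1},
    {"ax": 0, "ay": 0, "az": 0, "dx": 0, "dy": 0, "dz": 0, "claw": 1},
    {"ax": 0, "ay": 0, "az": 0, "dx": 0, "dy": 0, "dz": 0, "claw": 0},
    {"ax": 0, "ay": 0, "az": 0, "dx": 0, "dy": 0, "dz": 0, "claw": 0},
    {"ax": 0, "ay": 0, "az": 0, "dx": 0, "dy": 0, "dz": 0, "claw": 0},
    {"ax": 0, "ay": 0, "az": 0, "dx": 0, "dy": 0, "dz": 0, "claw": 0},
    {"ax": 0, "ay": 0, "az": 0, "dx": 0, "dy": 0, "dz": 0, "claw": 0}
  ]
}}

```text
t: 7.2
position: [0.3489, 0.2392, 0.0607]
tcp_rot: [0.702, 0.712, -0.001, -0.0]
ft_force: [0.1, -0.1, 0.4]
gripper_width: 0.0482
```

```bash
cat > ins.py <<'E'
# 2D insertion search in carriage x-z (mm): for each tilt pick cell pose with most clearance
import numpy as np, cv2
from scipy.optimize import minimize
def rect(x0,x1,z0,z1): return np.array([[x0,z0],[x1,z0],[x1,z1],[x0,z1]],float)
obs=[rect(-55,55,-20,10),rect(-63,-20,46,50),rect(-70,-55,0,50),rect(55,67,0,40),np.array([63+5*np.cos(np.linspace(0,6.28,13)[:-1]),48+5*np.sin(np.linspace(0,6.28,13)[:-1])]).T,rect(63,94,40,71)]
cell=[rect(-50,50,0,18),rect(-7,7,18,50),rect(-9,9,50,86)]
def samp(P,n=40):
    Q=np.roll(P,-1,0); return np.concatenate([P+(Q-P)*t for t in np.linspace(0,1,n,endpoint=False)])
S=[samp(o) for o in obs]; CS=[samp(c) for c in cell]
def place(c,x,z,th): # th rad, -x end down: ; (x,z) of underside middle
    c0,s0=np.cos(th),np.sin(th); return np.c_[x+c[:,0]*c0-c[:,1]*s0, z+c[:,0]*s0+c[:,1]*c0]
def pd(P,pts): 
    P=P.astype(np.float32).reshape(-1,1,2); return max(cv2.pointPolygonTest(P,(float(a),float(b)),True) for a,b in pts)
def clear(x,z,th):
    m=1e9
    for c,cs in zip(cell,CS):
        pc=place(c,x,z,th); ps=place(cs,x,z,th)
        for o,so in zip(obs,S): m=min(m,-pd(o,ps[(ps[:,1]<80)] if (ps[:,1]<80).any() else ps),-pd(pc,so))
    return m
E
python3 - <<'E'
from ins import *
prev=None
for th in range(0,43,3):
    b=None
    g=[(x,z) for x in range(-10,40,3) for z in range(10,60,3)] if prev is None or th==0 else [(prev[0]+a,prev[1]+c) for a in(-2,0,2,4,6) for c in(-1,0,1,2,3,4)]
    if th==0: prev=(0,10.);print(0,prev,clear(0,10.,0));continue
    v=[(clear(x,z,np.radians(th)),x,z) for x,z in g]; b=max(v); prev=b[1:]; print(th,[round(float(k),1) for k in b])
E
```

```text
0 (0, 10.0) 0.0
3 [1.4, 2.0, 14.0]
6 [2.8, 2.0, 18.0]
9 [3.6, 2.0, 22.0]
12 [4.1, 2.0, 26.0]
15 [4.0, 2.0, 29.0]
18 [4.5, 6.0, 30.0]
21 [4.1, 6.0, 32.0]
24 [4.3, 10.0, 35.0]
27 [4.4, 14.0, 38.0]
30 [4.2, 14.0, 40.0]
33 [4.8, 16.0, 42.0]
36 [5.1, 18.0, 45.0]
39 [7.4, 24.0, 49.0]
42 [8.9, 28.0, 53.0]
```

```bash
python3 - <<'E'
from plan import *
p,r,o=now()
rows([([p[0],p[1],.17],r),([.5495,-.1237,.15],tool(-10.1))],[4,16])
E
```

```text
0 {'dz': -2.7}
1 {'dz': -2.8}
2 {'dz': -2.7}
3 {'dz': -2.7}
4 {'dx': -2.3, 'dy': 1.2, 'dz': 0.1, 'az': 6.3}
5 {'dx': -2.1, 'dy': 1.5, 'dz': 0.2, 'az': 6.3}
6 {'dx': -2.0, 'dy': 1.7, 'dz': 0.1, 'az': 6.3}
7 {'dx': -1.8, 'dy': 1.9, 'dz': 0.1, 'az': 6.3}
8 {'dx': -1.5, 'dy': 2.0, 'dz': 0.1, 'az': 6.4}
9 {'dx': -1.3, 'dy': 2.3, 'dz': 0.1, 'az': 6.3}
10 {'dx': -1.1, 'dy': 2.3, 'dz': 0.2, 'az': 6.3}
11 {'dx': -0.8, 'dy': 2.5, 'dz': 0.1, 'az': 6.3}
12 {'dx': -0.5, 'dy': 2.6, 'dz': 0.1, 'az': 6.3}
13 {'dx': -0.2, 'dy': 2.5, 'dz': 0.1, 'az': 6.3}
14 {'dy': 2.6, 'dz': 0.2, 'ay': 0.1, 'az': 6.3}
15 {'dx': 0.4, 'dy': 2.6, 'dz': 0.1, 'az': 6.3}
16 {'dx': 0.6, 'dy': 2.5, 'dz': 0.1, 'az': 6.3}
17 {'dx': 0.9, 'dy': 2.4, 'dz': 0.1, 'az': 6.4}
18 {'dx': 1.1, 'dy': 2.4, 'dz': 0.2, 'az': 6.3}
19 {'dx': 1.4, 'dy': 2.1, 'dz': 0.1, 'az': 6.3}
end [ 0.5492 -0.1233  0.1497] [-179.3   15.9   -0. ]
```

Request:
{"fn": "step_arm", "kwargs": {
  "targets": [
    {"ax": 0, "ay": 0, "az": 0, "dx": 0, "dy": 0, "dz": -2.7, "claw": 0},
    {"ax": 0, "ay": 0, "az": 0, "dx": 0, "dy": 0, "dz": -2.8, "claw": 0},
    {"ax": 0, "ay": 0, "az": 0, "dx": 0, "dy": 0, "dz": -2.7, "claw": 0},
    {"ax": 0, "ay": 0, "az": 0, "dx": 0, "dy": 0, "dz": -2.7, "claw": 0},
    {"ax": 0, "ay": 0, "az": 6.3, "dx": -2.3, "dy": 1.2, "dz": 0.1, "claw": 0},
    {"ax": 0, "ay": 0, "az": 6.3, "dx": -2.1, "dy": 1.5, "dz": 0.2, "claw": 0},
    {"ax": 0, "ay": 0, "az": 6.3, "dx": -2.0, "dy": 1.7, "dz": 0.1, "claw": 0},
    {"ax": 0, "ay": 0, "az": 6.3, "dx": -1.8, "dy": 1.9, "dz": 0.1, "claw": 0},
    {"ax": 0, "ay": 0, "az": 6.4, "dx": -1.5, "dy": 2.0, "dz": 0.1, "claw": 0},
    {"ax": 0, "ay": 0, "az": 6.3, "dx": -1.3, "dy": 2.3, "dz": 0.1, "claw": 0}
  ]
}}

```text
t: 8.2
position: [0.425, 0.1025, 0.1628]
tcp_rot: [0.896, 0.444, -0.0, -0.0]
ft_force: [1.2, 1.4, 0.0]
gripper_width: 0.0916
```

Request:
{"fn": "step_arm", "kwargs": {
  "targets": [
    {"ax": 0, "ay": 0, "az": 6.3, "dx": -1.1, "dy": 2.3, "dz": 0.2, "claw": 0},
    {"ax": 0, "ay": 0, "az": 6.3, "dx": -0.8, "dy": 2.5, "dz": 0.1, "claw": 0},
    {"ax": 0, "ay": 0, "az": 6.3, "dx": -0.5, "dy": 2.6, "dz": 0.1, "claw": 0},
    {"ax": 0, "ay": 0, "az": 6.3, "dx": -0.2, "dy": 2.5, "dz": 0.1, "claw": 0},
    {"ax": 0, "ay": 0, "az": 6.3, "dx": 0, "dy": 2.6, "dz": 0.2, "claw": 0},
    {"ax": 0, "ay": 0, "az": 6.3, "dx": 0.4, "dy": 2.6, "dz": 0.1, "claw": 0},
    {"ax": 0, "ay": 0, "az": 6.3, "dx": 0.6, "dy": 2.5, "dz": 0.1, "claw": 0},
    {"ax": 0, "ay": 0, "az": 6.4, "dx": 0.9, "dy": 2.4, "dz": 0.1, "claw": 0},
    {"ax": 0, "ay": 0, "az": 6.3, "dx": 1.1, "dy": 2.4, "dz": 0.2, "claw": 0},
    {"ax": 0, "ay": 0, "az": 6.3, "dx": 1.4, "dy": 2.1, "dz": 0.1, "claw": 0}
  ]
}}

```text
t: 9.2
position: [0.5497, -0.124, 0.1495]
tcp_rot: [0.996, -0.091, -0.001, -0.0]
ft_force: [0.8, 0.4, -0.8]
gripper_width: 0.0912
```

```bash
python3 - <<'E'
from plan import *
p,r,o=now(); print(o["t"],p,r.as_rotvec(degrees=True),o["joint_pos"].round(2))
a=manip.read_camera("top"); b=manip.read_camera("side"); cv2.imwrite("pics/raw_t2.png",a); cv2.imwrite("pics/raw_s2.png",b)
A=cv2.resize(a[190:290,95:355],None,fx=3,fy=3,interpolation=cv2.INTER_CUBIC); B=cv2.resize(b[140:240,170:430],None,fx=3,fy=3,interpolation=cv2.INTER_CUBIC)
cv2.imwrite("pics/c2.png",np.vstack([A,B]))
E
```

```text
9.2 [ 0.54966542 -0.123964    0.14953001] [-1.79246149e+02  1.63295132e+01  1.07146827e-01] [-0.24  0.35  1.69  0.    1.1   1.51]
```

View pics/c2.png

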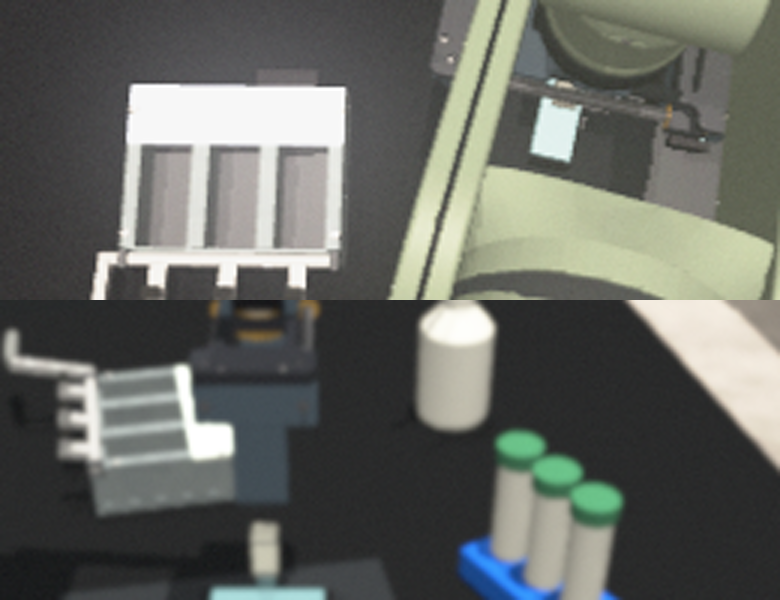

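Top: the clamp is right back with its fingers behind the shaft, and the lanes are empty. Side: cell A's cap at (265,548) is directly below the gripper.

Request:
{"fn": "step_arm", "kwargs": {
  "targets": [
    {"ax": 0, "ay": 0, "az": 0, "dx": 0, "dy": 0, "dz": 1.5, "claw": 0.5},
    {"ax": 0, "ay": 0, "az": 0, "dx": 0, "dy": 0, "dz": 2.0, "claw": 0.5},
    {"ax": 0, "ay": 0, "az": 0, "dx": 0, "dy": 0, "dz": 2.0, "claw": 0.5},
    {"ax": 0, "ay": 0, "az": 0, "dx": 0, "dy": 0, "dz": 2.0, "claw": 0.5},
    {"ax": 0, "ay": 0, "az": 0, "dx": 0, "dy": 0, "dz": 1.5, "claw": 0.5},
    {"ax": 0, "ay": 0, "az": 0, "dx": 0, "dy": 0, "dz": 1.0, "claw": 0.5},
    {"ax": 0, "ay": 0, "az": 0, "dx": 0, "dy": 0, "dz": 0, "claw": 1},
    {"ax": 0, "ay": 0, "az": 0, "dx": 0, "dy": 0, "dz": 0, "claw": 1},
    {"ax": 0, "ay": 0, "az": 0, "dx": 0, "dy": 0, "dz": 0, "claw": 1},
    {"ax": 0, "ay": 0, "az": 0, "dx": 0, "dy": 0, "dz": 0, "claw": 1}
  ]
}}

```text
t: 10.3
position: [0.5503, -0.1231, 0.0508]
tcp_rot: [0.996, -0.088, 0.001, 0.0]
ft_force: [-0.6, 0.2, -1.2]
gripper_width: 0.0178
```

Request:
{"fn": "step_arm", "kwargs": {
  "targets": [
    {"ax": 0, "ay": 0, "az": 0, "dx": 0, "dy": 0, "dz": 0, "claw": 1},
    {"ax": 0, "ay": 0, "az": 0, "dx": 0, "dy": 0, "dz": 0, "claw": 1},
    {"ax": 0, "ay": 0, "az": 0, "dx": 0, "dy": 0, "dz": 0, "claw": 1},
    {"ax": 0, "ay": 0, "az": 0, "dx": 0, "dy": 0, "dz": 0, "claw": 1},
    {"ax": 0, "ay": 0, "az": 0, "dx": 0, "dy": 0, "dz": -1.0, "claw": 1},
    {"ax": 0, "ay": 0, "az": 0, "dx": 0, "dy": 0, "dz": -2.0, "claw": 1},
    {"ax": 0, "ay": 0, "az": 0, "dx": 0, "dy": 0, "dz": -2.0, "claw": 1},
    {"ax": 0, "ay": 0, "az": 0, "dx": 0, "dy": 0, "dz": -2.0, "claw": 1},
    {"ax": 0, "ay": 0, "az": 0, "dx": 0, "dy": 0, "dz": -1.0, "claw": 1},
    {"ax": 0, "ay": 0, "az": 0, "dx": 0, "dy": 0, "dz": 0, "claw": 1}
  ]
}}

```text
t: 11.3
position: [0.5505, -0.1232, 0.1313]
tcp_rot: [0.996, -0.088, 0.001, 0.0]
ft_force: [-0.9, -0.4, -0.9]
gripper_width: 0.0179
```

```bash
cat > ips.py <<'E'
from fit import *; from plan import *
def cellpose(xc,zc,th,lane_y,up=.068):
    """TCP pose for underside-middle at carriage (xc,lane_y,zc) mm tilt th deg; up=height of grasp point on the cell"""
    t=np.radians(th); h=up-.0188; x=xc/1000-h*np.sin(t); z=zc/1000+h*np.cos(t)
    return T(CAR,[x,lane_y,z])[0],tool(np.degrees(CAR[2])-180,th)
E
python3 - <<'E'
from ips import *
p,r,o=now(); print(o["t"],p,o["ft_force"],o["gripper_width"])
y=.05
W=[cellpose(55,120,0,y),cellpose(50,78,39,y)]
rows(W,[12,8],claw=1)
print([w[0].round(3) for w in W])
E
```

```text
11.3 [ 0.5505476  -0.12316917  0.13132886] [-0.93866243 -0.41838359 -0.93977045] 0.017907187977671275
0 {'dx': -1.2, 'dy': -1.4, 'dz': -0.3, 'az': -0.9}
1 {'dx': -1.3, 'dy': -1.4, 'dz': -0.3, 'az': -0.9}
2 {'dx': -1.2, 'dy': -1.4, 'dz': -0.4, 'az': -1.0}
3 {'dx': -1.1, 'dy': -1.5, 'dz': -0.3, 'az': -0.9}
4 {'dx': -1.2, 'dy': -1.4, 'dz': -0.3, 'ay': -0.1, 'az': -0.9}
5 {'dx': -1.1, 'dy': -1.5, 'dz': -0.3, 'az': -0.9}
6 {'dx': -1.1, 'dy': -1.5, 'dz': -0.3, 'az': -0.9}
7 {'dx': -1.1, 'dy': -1.5, 'dz': -0.4, 'az': -1.0}
8 {'dx': -1.0, 'dy': -1.6, 'dz': -0.3, 'az': -0.9}
9 {'dx': -1.0, 'dy': -1.5, 'dz': -0.3, 'az': -0.9}
10 {'dx': -1.1, 'dy': -1.6, 'dz': -0.3, 'az': -0.9}
11 {'dx': -0.9, 'dy': -1.6, 'dz': -0.3, 'ay': -0.1, 'az': -0.9}
12 {'dx': 0.4, 'dz': 0.7, 'ay': -4.9}
13 {'dx': 0.5, 'dz': 0.6, 'ay': -4.8}
14 {'dx': 0.6, 'dz': 0.6, 'ay': -4.9}
15 {'dx': 0.6, 'dz': 0.5, 'ay': -4.9}
16 {'dx': 0.6, 'dz': 0.4, 'ay': -4.8}
17 {'dx': 0.7, 'dz': 0.5, 'ay': -4.9}
18 {'dx': 0.7, 'dz': 0.3, 'ay': -4.9}
19 {'dx': 0.8, 'dz': 0.3, 'ay': -4.9}
end [0.4697 0.0678 0.1161] [169.3   1.3 -60. ]
[array([0.433, 0.067, 0.169]), array([0.469, 0.068, 0.116])]
```

Request:
{"fn": "step_arm", "kwargs": {
  "targets": [
    {"ax": 0, "ay": 0, "az": -0.9, "dx": -1.2, "dy": -1.4, "dz": -0.3, "claw": 1},
    {"ax": 0, "ay": 0, "az": -0.9, "dx": -1.3, "dy": -1.4, "dz": -0.3, "claw": 1},
    {"ax": 0, "ay": 0, "az": -1.0, "dx": -1.2, "dy": -1.4, "dz": -0.4, "claw": 1},
    {"ax": 0, "ay": 0, "az": -0.9, "dx": -1.1, "dy": -1.5, "dz": -0.3, "claw": 1},
    {"ax": 0, "ay": 0, "az": -0.9, "dx": -1.2, "dy": -1.4, "dz": -0.3, "claw": 1},
    {"ax": 0, "ay": 0, "az": -0.9, "dx": -1.1, "dy": -1.5, "dz": -0.3, "claw": 1},
    {"ax": 0, "ay": 0, "az": -0.9, "dx": -1.1, "dy": -1.5, "dz": -0.3, "claw": 1},
    {"ax": 0, "ay": 0, "az": -1.0, "dx": -1.1, "dy": -1.5, "dz": -0.4, "claw": 1},
    {"ax": 0, "ay": 0, "az": -0.9, "dx": -1.0, "dy": -1.6, "dz": -0.3, "claw": 1},
    {"ax": 0, "ay": 0, "az": -0.9, "dx": -1.0, "dy": -1.5, "dz": -0.3, "claw": 1}
  ]
}}

```text
t: 12.3
position: [0.4514, 0.0367, 0.1623]
tcp_rot: [1.0, -0.007, 0.0, -0.0]
ft_force: [0.4, 0.0, -0.8]
gripper_width: 0.0177
```

Request:
{"fn": "step_arm", "kwargs": {
  "targets": [
    {"ax": 0, "ay": 0, "az": -0.9, "dx": -1.1, "dy": -1.6, "dz": -0.3, "claw": 1},
    {"ax": 0, "ay": 0, "az": -0.9, "dx": -0.9, "dy": -1.6, "dz": -0.3, "claw": 1},
    {"ax": 0, "ay": -4.9, "az": 0, "dx": 0.4, "dy": 0, "dz": 0.7, "claw": 1},
    {"ax": 0, "ay": -4.8, "az": 0, "dx": 0.5, "dy": 0, "dz": 0.6, "claw": 1},
    {"ax": 0, "ay": -4.9, "az": 0, "dx": 0.6, "dy": 0, "dz": 0.6, "claw": 1},
    {"ax": 0, "ay": -4.9, "az": 0, "dx": 0.6, "dy": 0, "dz": 0.5, "claw": 1},
    {"ax": 0, "ay": -4.8, "az": 0, "dx": 0.6, "dy": 0, "dz": 0.4, "claw": 1},
    {"ax": 0, "ay": -4.9, "az": 0, "dx": 0.7, "dy": 0, "dz": 0.5, "claw": 1},
    {"ax": 0, "ay": -4.9, "az": 0, "dx": 0.7, "dy": 0, "dz": 0.3, "claw": 1},
    {"ax": 0, "ay": -4.9, "az": 0, "dx": 0.8, "dy": 0, "dz": 0.3, "claw": 1}
  ]
}}

```text
t: 13.3
position: [0.4693, 0.0688, 0.1152]
tcp_rot: [0.942, 0.008, -0.334, 0.003]
ft_force: [-0.3, -0.1, -1.3]
gripper_width: 0.0182
```

```bash
python3 - <<'E'
from ips import *
p,r,o=now(); print(o["t"],p,o["ft_force"],o["gripper_width"],r.as_rotvec(degrees=True))
W=[cellpose(x,z,t,.05,.0696) for x,z,t in((50,78,39),(24,49,39))]
q=rows(W,[2,6])
b=manip.read_camera("side"); cv2.imwrite("pics/raw_s3.png",b)
cv2.imwrite("pics/s3.png",cv2.resize(b[120:230,170:290],None,fx=5,fy=5,interpolation=cv2.INTER_CUBIC))
# expected pixel of bottom corners
C,c,s=T,np.cos(np.radians(39)),np.sin(np.radians(39))
for lx,lz in((-.05,0),(.05,0),(-.05,.018),(0,.086)):
    P=T(CAR,[.05+lx*c-lz*s,.05-.015,.078+lx*s+lz*c]); print(lx,lz,((proj("side",P)-[170,120]+.5)*5-.5).round(0))
E
```

```text
13.3 [0.46930638 0.06879646 0.11515122] [-0.28436214 -0.14085894 -1.33197749] 0.018218678191107937 [169.31724735   1.39653859 -60.08898366]
0 {'dy': 0.1, 'dz': -0.1}
1 {'dx': -0.1, 'dz': -0.1, 'ay': 0.1}
2 {'dx': 0.6, 'dz': 0.1}
3 {'dx': 0.7, 'dz': 0.1}
4 {'dx': 0.6, 'dz': 0.1}
5 {'dx': 0.7, 'dz': 0.1}
6 {'dx': 0.6, 'dz': 0.1}
7 {'dx': 0.7, 'dz': 0.1}
end [0.4963 0.0682 0.0881] [169.4   1.4 -59.9]
-0.05 0 [[253. 328.]]
0.05 0 [[ 90. 240.]]
-0.05 0.018 [[272. 304.]]
0 0.086 [[267. 161.]]
```

View pics/s3.png

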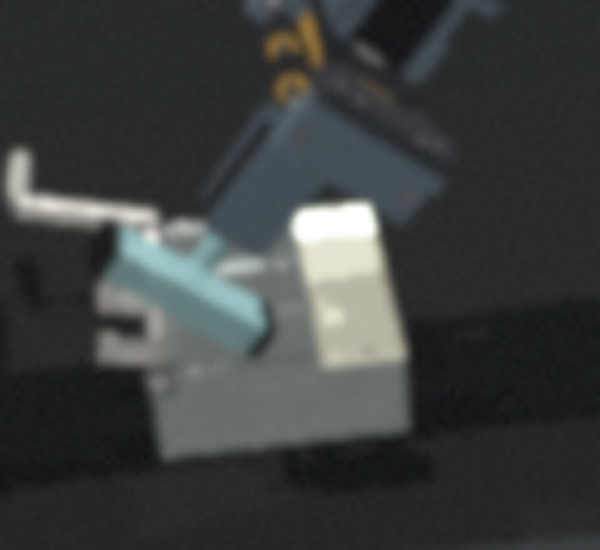

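The side view shows the cell tilted ~39° with its low end at (255,350), clear ahead of the shield. Sliding it in.

Request:
{"fn": "step_arm", "kwargs": {
  "targets": [
    {"ax": 0, "ay": 0, "az": 0, "dx": 0, "dy": 0.1, "dz": -0.1, "claw": 1},
    {"ax": 0, "ay": 0, "az": 0, "dx": -0.1, "dy": 0, "dz": -0.1, "claw": 1},
    {"ax": 0, "ay": 0, "az": 0, "dx": 0.6, "dy": 0, "dz": 0.1, "claw": 1},
    {"ax": 0, "ay": 0, "az": 0, "dx": 0.7, "dy": 0, "dz": 0.1, "claw": 1},
    {"ax": 0, "ay": 0, "az": 0, "dx": 0.6, "dy": 0, "dz": 0.1, "claw": 1},
    {"ax": 0, "ay": 0, "az": 0, "dx": 0.7, "dy": 0, "dz": 0.1, "claw": 1},
    {"ax": 0, "ay": 0, "az": 0, "dx": 0.6, "dy": 0, "dz": 0.1, "claw": 1},
    {"ax": 0, "ay": 0, "az": 0, "dx": 0.7, "dy": 0, "dz": 0.1, "claw": 1},
    {"ax": 0, "ay": 0, "az": 0, "dx": 0, "dy": 0, "dz": 0, "claw": 1},
    {"ax": 0, "ay": 0, "az": 0, "dx": 0, "dy": 0, "dz": 0, "claw": 1}
  ]
}}

```text
t: 14.35
position: [0.496, 0.0673, 0.0878]
tcp_rot: [0.942, 0.007, -0.334, 0.003]
ft_force: [-0.3, -0.6, -1.1]
gripper_width: 0.018
```

```bash
python3 - <<'E'
from ips import *
p,r,o=now(); print(o["t"],p,o["ft_force"],o["gripper_width"],r.as_rotvec(degrees=True))
L=[(18,45,36),(16,42,33),(14,40,30),(12,38,27),(10,35,24),(7,32,21),(5,30,18),(3,28.5,15),(2,26,12),(2,22,9),(2,18,6),(1,14,3),(1,11.5,0)]
q=rows([cellpose(*l,.05,.0696) for l in L],[1]*13)
E
```

```text
14.35 [0.49604466 0.06732483 0.08777551] [-0.30056388 -0.62225321 -1.11393403] 0.01798881774107209 [169.36927418   1.27929318 -60.04676052]
0 {'dx': 0.4, 'dy': -0.1, 'dz': -0.1, 'ay': 3.0}
1 {'dx': 0.1, 'dz': 0.1, 'ay': 3.0}
2 {'dz': 0.1, 'ay': 3.0}
3 {'ay': 3.0}
4 {'dx': 0.1, 'dz': 0.2, 'ay': 3.0}
5 {'dx': 0.1, 'dz': 0.2, 'ay': 3.0}
6 {'dz': 0.1, 'ay': 3.0}
7 {'dz': 0.1, 'ay': 3.0}
8 {'dx': -0.2, 'dz': 0.2, 'ay': 3.0}
9 {'dx': -0.1, 'dz': 0.4, 'ay': 3.0}
10 {'dx': -0.2, 'dz': 0.4, 'ay': 3.0}
11 {'dx': -0.2, 'dz': 0.4, 'ay': 3.0}
12 {'dx': -0.2, 'dz': 0.3, 'ay': 3.0}
end [0.4874 0.0682 0.062 ] [ 1.8e+02  1.4e+00 -1.0e-01]
```

Request:
{"fn": "step_arm", "kwargs": {
  "targets": [
    {"ax": 0, "ay": 3, "az": 0, "dx": 0.4, "dy": -0.1, "dz": -0.1, "claw": 1},
    {"ax": 0, "ay": 3, "az": 0, "dx": 0.1, "dy": 0, "dz": 0.1, "claw": 1},
    {"ax": 0, "ay": 3, "az": 0, "dx": 0, "dy": 0, "dz": 0.1, "claw": 1},
    {"ax": 0, "ay": 3, "az": 0, "dx": 0, "dy": 0, "dz": 0, "claw": 1},
    {"ax": 0, "ay": 3, "az": 0, "dx": 0.1, "dy": 0, "dz": 0.2, "claw": 1},
    {"ax": 0, "ay": 3, "az": 0, "dx": 0.1, "dy": 0, "dz": 0.2, "claw": 1},
    {"ax": 0, "ay": 3, "az": 0, "dx": 0, "dy": 0, "dz": 0.1, "claw": 1},
    {"ax": 0, "ay": 3, "az": 0, "dx": 0, "dy": 0, "dz": 0.1, "claw": 1},
    {"ax": 0, "ay": 3, "az": 0, "dx": -0.2, "dy": 0, "dz": 0.2, "claw": 1},
    {"ax": 0, "ay": 3, "az": 0, "dx": -0.1, "dy": 0, "dz": 0.4, "claw": 1}
  ]
}}

```text
t: 15.35
position: [0.4944, 0.0683, 0.0732]
tcp_rot: [0.997, 0.008, -0.077, 0.001]
ft_force: [-1.2, -1.2, -0.5]
gripper_width: 0.0178
```

```bash
python3 - <<'E'
from ips import *
p,r,o=now(); print(o["t"],p,o["ft_force"],o["moment"],o["gripper_width"],r.as_rotvec(degrees=True))
L=[(2,18,6),(1,14,3),(1,11.5,0),(1,10,0)]
q=rows([cellpose(*l,.05,.0696) for l in L],[1]*4)
b=manip.read_camera("side"); cv2.imwrite("pics/raw_s4.png",b)
cv2.imwrite("pics/s4.png",cv2.resize(b[120:230,170:290],None,fx=5,fy=5,interpolation=cv2.INTER_CUBIC))
E
```

```text
15.35 [0.4943757  0.06833169 0.0731885 ] [-1.23712993 -1.22301838 -0.51706113] [ 0.01618952 -0.11862972  0.06553639] 0.017841159017976928 [179.39171978   1.36312122 -13.89890991]
0 {'dx': -0.2, 'dz': 0.5, 'ay': 2.9}
1 {'dx': -0.1, 'dz': 0.4, 'ay': 3.0}
2 {'dx': -0.3, 'dz': 0.2, 'ay': 3.0}
3 {'dz': 0.2}
end [0.4871 0.0682 0.0608] [-1.8e+02 -1.4e+00 -1.0e-01]
```

Request:
{"fn": "step_arm", "kwargs": {
  "targets": [
    {"ax": 0, "ay": 3, "az": 0, "dx": -0.2, "dy": 0, "dz": 0.5, "claw": 1},
    {"ax": 0, "ay": 3, "az": 0, "dx": -0.1, "dy": 0, "dz": 0.4, "claw": 1},
    {"ax": 0, "ay": 3, "az": 0, "dx": -0.3, "dy": 0, "dz": 0.2, "claw": 1},
    {"ax": 0, "ay": 0, "az": 0, "dx": 0, "dy": 0, "dz": 0.1, "claw": 1},
    {"ax": 0, "ay": 0, "az": 0, "dx": 0, "dy": 0, "dz": 0, "claw": 1},
    {"ax": 0, "ay": 0, "az": 0, "dx": 0, "dy": 0, "dz": 0, "claw": 1},
    {"ax": 0, "ay": 0, "az": 0, "dx": 0, "dy": 0, "dz": 0, "claw": 1},
    {"ax": 0, "ay": 0, "az": 0, "dx": 0, "dy": 0, "dz": 0, "claw": 1},
    {"ax": 0, "ay": 0, "az": 0, "dx": 0, "dy": 0, "dz": 0, "claw": 1},
    {"ax": 0, "ay": 0, "az": 0, "dx": 0, "dy": 0, "dz": 0, "claw": 1}
  ]
}}

```text
t: 16.4
position: [0.4875, 0.0682, 0.0612]
tcp_rot: [1.0, 0.008, -0.0, 0.0]
ft_force: [0.4, 0.5, -0.8]
gripper_width: 0.0182
```

```bash
python3 - <<'E'
from ips import *
p,r,o=now(); print(o["t"],p,o["ft_force"],o["moment"],o["gripper_width"],r.as_rotvec(degrees=True))
b=manip.read_camera("side"); cv2.imwrite("pics/raw_s5.png",b)
cv2.imwrite("pics/s5.png",cv2.resize(b[120:230,170:290],None,fx=5,fy=5,interpolation=cv2.INTER_CUBIC))
E
```

```text
16.4 [0.48745408 0.06821652 0.06116415] [ 0.37340958  0.53851693 -0.82570704] [0.0380206  0.01001201 0.0683945 ] 0.018158446484526813 [ 1.79989773e+02  1.36831732e+00 -1.87355481e-02]
```

View pics/s5.png

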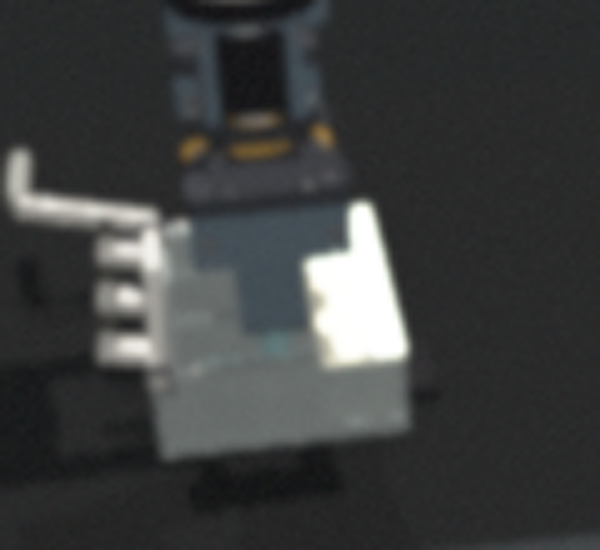

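The side view shows the cell righted in the near lane and the gripper upright, with low force. Releasing and backing off.

Request:
{"fn": "step_arm", "kwargs": {
  "targets": [
    {"ax": 0, "ay": 0, "az": 0, "dx": 0, "dy": 0, "dz": 0, "claw": 0},
    {"ax": 0, "ay": 0, "az": 0, "dx": 0, "dy": 0, "dz": 0, "claw": 0},
    {"ax": 0, "ay": 0, "az": 0, "dx": 0, "dy": 0, "dz": 0, "claw": 0},
    {"ax": 0, "ay": 0, "az": 0, "dx": 0, "dy": 0, "dz": 0, "claw": 0},
    {"ax": 0, "ay": 0, "az": 0, "dx": 0, "dy": 0, "dz": -1.5, "claw": 0},
    {"ax": 0, "ay": 0, "az": 0, "dx": 0, "dy": 0, "dz": -2, "claw": 0},
    {"ax": 0, "ay": 0, "az": 0, "dx": 0, "dy": 0, "dz": -2, "claw": 0},
    {"ax": 0, "ay": 0, "az": 0, "dx": 0, "dy": 0, "dz": -2, "claw": 0},
    {"ax": 0, "ay": 0, "az": 0, "dx": 0, "dy": 0, "dz": -2, "claw": 0},
    {"ax": 0, "ay": 0, "az": 0, "dx": 0, "dy": 0, "dz": -2, "claw": 0}
  ]
}}

```text
t: 17.45
position: [0.4872, 0.0682, 0.1771]
tcp_rot: [1.0, 0.008, 0.0, 0.0]
ft_force: [0.1, -0.8, 0.2]
gripper_width: 0.0906
```

```bash
python3 - <<'E'
from plan import *
p,r,o=now(); print(o["t"],p)
rows([([.56,-.19,.17],tool(-8.6))],[10])
a=manip.read_camera("top"); b=manip.read_camera("side"); cv2.imwrite("pics/raw_t6.png",a); cv2.imwrite("pics/raw_s6.png",b)
A=cv2.resize(a[180:285,95:355],None,fx=3,fy=3,interpolation=cv2.INTER_CUBIC); B=cv2.resize(b[140:290,170:430],None,fx=3,fy=3,interpolation=cv2.INTER_CUBIC)[:285]
cv2.imwrite("pics/c6.png",np.vstack([A,B]))
E
```

```text
17.45 [0.48718949 0.06820743 0.17708489]
0 {'dx': 0.7, 'dy': 2.6, 'dz': 0.1, 'az': 1.0}
1 {'dx': 0.7, 'dy': 2.6, 'az': 0.9}
2 {'dx': 0.8, 'dy': 2.5, 'dz': 0.1, 'az': 0.9}
3 {'dx': 0.8, 'dy': 2.6, 'dz': 0.1, 'az': 1.0}
4 {'dx': 0.9, 'dy': 2.5, 'dz': 0.1, 'az': 0.9}
5 {'dx': 0.9, 'dy': 2.6, 'az': 1.0}
6 {'dx': 0.9, 'dy': 2.5, 'dz': 0.1, 'az': 0.9}
7 {'dx': 1.0, 'dy': 2.5, 'dz': 0.1, 'az': 1.0}
8 {'dx': 1.0, 'dy': 2.5, 'az': 0.9}
9 {'dx': 1.1, 'dy': 2.4, 'dz': 0.1, 'az': 1.0}
end [ 0.5602 -0.1899  0.1701] [179.5 -13.5   0. ]
```

View pics/c6.png

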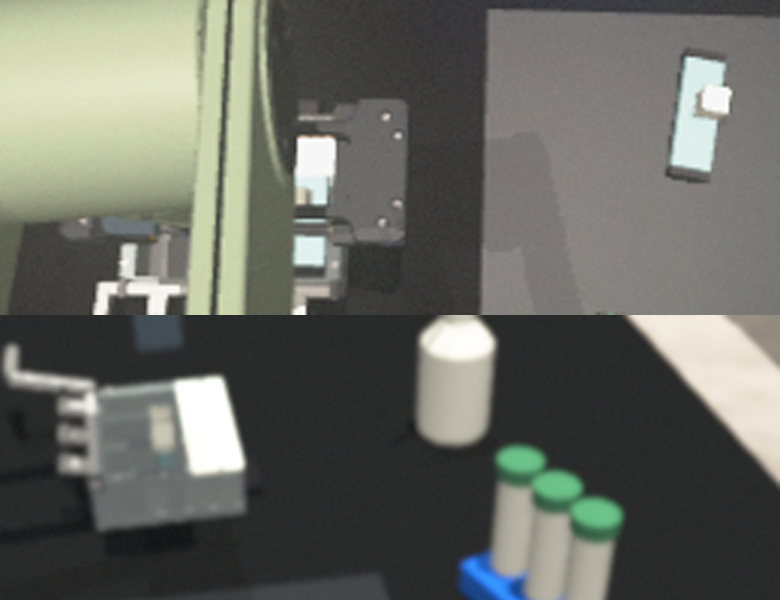

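Cell A stands upright in the lane on the camera's side, and cell B hasn't moved (cap at (714,100) in the top crop). On to cell B.

Request:
{"fn": "step_arm", "kwargs": {
  "targets": [
    {"ax": 0, "ay": 0, "az": 0.9, "dx": 0.7, "dy": 3.0, "dz": 0.3, "claw": 0},
    {"ax": 0, "ay": 0, "az": 1.0, "dx": 0.8, "dy": 3.0, "dz": 0.3, "claw": 0},
    {"ax": 0, "ay": 0, "az": 0.9, "dx": 0.8, "dy": 3.0, "dz": 0.3, "claw": 0},
    {"ax": 0, "ay": 0, "az": 1.0, "dx": 0.9, "dy": 2.9, "dz": 0.3, "claw": 0},
    {"ax": 0, "ay": 0, "az": 0.9, "dx": 0.9, "dy": 2.9, "dz": 0.3, "claw": 0},
    {"ax": 0, "ay": 0, "az": 1.0, "dx": 1.0, "dy": 2.9, "dz": 0.3, "claw": 0},
    {"ax": 0, "ay": 0, "az": 0.9, "dx": 1.0, "dy": 2.9, "dz": 0.3, "claw": 0},
    {"ax": 0, "ay": 0, "az": 1.0, "dx": 1.1, "dy": 2.9, "dz": 0.3, "claw": 0},
    {"ax": 0, "ay": 0, "az": 0.9, "dx": 1.1, "dy": 2.9, "dz": 0.2, "claw": 0},
    {"ax": 0, "ay": 0, "az": 0.9, "dx": 1.2, "dy": 2.9, "dz": 0.1, "claw": 0}
  ]
}}

```text
t: 18.55
position: [0.5644, -0.2312, 0.1476]
tcp_rot: [0.997, -0.075, -0.001, -0.0]
ft_force: [0.4, 0.5, 0.2]
gripper_width: 0.0914
```

```bash
python3 - <<'E'
from plan import *
p,r,o=now(); print(o["t"],p,r.as_rotvec(degrees=True))
print(rel(p,r,[.5662,-.229,.0495],tool(-8.6)))
b=manip.read_camera("side"); cv2.imwrite("pics/raw_s7.png",b)
print("side px expected cap top centre / foot",proj("side",[[.5662,-.229,.086],[.5662,-.229,.05]]).round(1).tolist())
g=cv2.cvtColor(b,cv2.COLOR_BGR2GRAY); m=(g[225:280,250:300]>170).astype(np.uint8); n,l,s,c=cv2.connectedComponentsWithStats(m)
print([(s[i].tolist(),(c[i]+[250,225]).round(1).tolist()) for i in range(1,n) if s[i][4]>20])
E
```

```text
18.55 [ 0.56443667 -0.23120906  0.14757411] [-179.45210727   13.44854243    0.20390169]
(array([ 0.16, -0.24,  9.81]), array([-0.03,  0.13,  0.03]))
side px expected cap top centre / foot [[273.0, 247.3], [273.1, 260.7]]
[([20, 21, 8, 16, 113], [273.8, 253.6]), ([4, 42, 41, 11, 405], [274.2, 272.4])]
```

Request:
{"fn": "step_arm", "kwargs": {
  "targets": [
    {"ax": 0, "ay": 0, "az": 0, "dx": 0.2, "dy": -0.2, "dz": 1.5, "claw": 0.5},
    {"ax": 0, "ay": 0, "az": 0, "dx": 0, "dy": 0, "dz": 2.0, "claw": 0.5},
    {"ax": 0, "ay": 0, "az": 0, "dx": 0, "dy": 0, "dz": 2.0, "claw": 0.5},
    {"ax": 0, "ay": 0, "az": 0, "dx": 0, "dy": 0, "dz": 2.0, "claw": 0.5},
    {"ax": 0, "ay": 0, "az": 0, "dx": 0, "dy": 0, "dz": 1.5, "claw": 0.5},
    {"ax": 0, "ay": 0, "az": 0, "dx": 0, "dy": 0, "dz": 0.8, "claw": 0.5},
    {"ax": 0, "ay": 0, "az": 0, "dx": 0, "dy": 0, "dz": 0, "claw": 1},
    {"ax": 0, "ay": 0, "az": 0, "dx": 0, "dy": 0, "dz": 0, "claw": 1},
    {"ax": 0, "ay": 0, "az": 0, "dx": 0, "dy": 0, "dz": 0, "claw": 1},
    {"ax": 0, "ay": 0, "az": 0, "dx": 0, "dy": 0, "dz": 0, "claw": 1}
  ]
}}

```text
t: 19.6
position: [0.5678, -0.2288, 0.0521]
tcp_rot: [0.997, -0.074, 0.001, 0.0]
ft_force: [-0.1, -1.1, 3.2]
gripper_width: 0.0182
```

Request:
{"fn": "step_arm", "kwargs": {
  "targets": [
    {"ax": 0, "ay": 0, "az": 0, "dx": 0, "dy": 0, "dz": 0, "claw": 1},
    {"ax": 0, "ay": 0, "az": 0, "dx": 0, "dy": 0, "dz": 0, "claw": 1},
    {"ax": 0, "ay": 0, "az": 0, "dx": 0, "dy": 0, "dz": 0, "claw": 1},
    {"ax": 0, "ay": 0, "az": 0, "dx": 0, "dy": 0, "dz": 0, "claw": 1},
    {"ax": 0, "ay": 0, "az": 0, "dx": 0, "dy": 0, "dz": -1.0, "claw": 1},
    {"ax": 0, "ay": 0, "az": 0, "dx": 0, "dy": 0, "dz": -2.0, "claw": 1},
    {"ax": 0, "ay": 0, "az": 0, "dx": 0, "dy": 0, "dz": -2.5, "claw": 1},
    {"ax": 0, "ay": 0, "az": 0, "dx": 0, "dy": 0, "dz": -2.5, "claw": 1},
    {"ax": 0, "ay": 0, "az": 0, "dx": 0, "dy": 0, "dz": -2.5, "claw": 1},
    {"ax": 0, "ay": 0, "az": 0, "dx": 0, "dy": 0, "dz": -1.5, "claw": 1}
  ]
}}

```text
t: 20.6
position: [0.5675, -0.2286, 0.1732]
tcp_rot: [0.997, -0.074, 0.001, 0.0]
ft_force: [-0.4, -0.6, -2.1]
gripper_width: 0.0176
```

```bash
python3 - <<'E'
from ips import *
p,r,o=now(); print(o["t"],p,o["ft_force"],o["gripper_width"])
rows([cellpose(60,125,0,-.05,.0696),cellpose(50,78,39,-.05,.0696)],[12,8])
E
```

```text
20.6 [ 0.56751537 -0.22862358  0.17322313] [-0.44326013 -0.57440388 -2.0904966 ] 0.0176419665961307
0 {'dx': -1.6, 'dy': -3.1, 'az': -0.8}
1 {'dx': -1.7, 'dy': -3.1, 'az': -0.8}
2 {'dx': -1.5, 'dy': -3.1, 'dz': -0.1, 'az': -0.8}
3 {'dx': -1.5, 'dy': -3.2, 'az': -0.7}
4 {'dx': -1.5, 'dy': -3.2, 'az': -0.8}
5 {'dx': -1.4, 'dy': -3.1, 'az': -0.8}
6 {'dx': -1.4, 'dy': -3.2, 'dz': -0.1, 'az': -0.8}
7 {'dx': -1.4, 'dy': -3.3, 'ay': -0.1, 'az': -0.8}
8 {'dx': -1.3, 'dy': -3.2, 'az': -0.8}
9 {'dx': -1.2, 'dy': -3.3, 'az': -0.8}
10 {'dx': -1.2, 'dy': -3.3, 'dz': -0.1, 'az': -0.7}
11 {'dx': -1.2, 'dy': -3.3, 'az': -0.8}
12 {'dx': 0.5, 'dz': 0.7, 'ay': -4.9}
13 {'dx': 0.6, 'dz': 0.7, 'ay': -4.8}
14 {'dx': 0.6, 'dz': 0.6, 'ay': -4.9}
15 {'dx': 0.7, 'dz': 0.6, 'ay': -4.9}
16 {'dx': 0.8, 'dz': 0.5, 'ay': -4.9}
17 {'dx': 0.8, 'dz': 0.5, 'ay': -4.8}
18 {'dx': 0.8, 'dz': 0.4, 'ay': -4.9}
19 {'dx': 0.8, 'dz': 0.3, 'ay': -4.9}
end [0.4685 0.1678 0.1172] [169.4   1.3 -60. ]
```

Request:
{"fn": "step_arm", "kwargs": {
  "targets": [
    {"ax": 0, "ay": 0, "az": -0.8, "dx": -1.6, "dy": -3.1, "dz": 0, "claw": 1},
    {"ax": 0, "ay": 0, "az": -0.8, "dx": -1.7, "dy": -3.1, "dz": 0, "claw": 1},
    {"ax": 0, "ay": 0, "az": -0.8, "dx": -1.5, "dy": -3.1, "dz": -0.1, "claw": 1},
    {"ax": 0, "ay": 0, "az": -0.7, "dx": -1.5, "dy": -3.2, "dz": 0, "claw": 1},
    {"ax": 0, "ay": 0, "az": -0.8, "dx": -1.5, "dy": -3.2, "dz": 0, "claw": 1},
    {"ax": 0, "ay": 0, "az": -0.8, "dx": -1.4, "dy": -3.1, "dz": 0, "claw": 1},
    {"ax": 0, "ay": 0, "az": -0.8, "dx": -1.4, "dy": -3.2, "dz": -0.1, "claw": 1},
    {"ax": 0, "ay": 0, "az": -0.8, "dx": -1.4, "dy": -3.3, "dz": 0, "claw": 1},
    {"ax": 0, "ay": 0, "az": -0.8, "dx": -1.3, "dy": -3.2, "dz": 0, "claw": 1},
    {"ax": 0, "ay": 0, "az": -0.8, "dx": -1.2, "dy": -3.3, "dz": 0, "claw": 1}
  ]
}}

```text
t: 21.6
position: [0.4491, 0.1022, 0.1731]
tcp_rot: [1.0, -0.005, -0.001, 0.0]
ft_force: [0.1, 0.8, -1.2]
gripper_width: 0.018
```

Request:
{"fn": "step_arm", "kwargs": {
  "targets": [
    {"ax": 0, "ay": 0, "az": -0.7, "dx": -1.2, "dy": -3.3, "dz": -0.1, "claw": 1},
    {"ax": 0, "ay": 0, "az": -0.8, "dx": -1.2, "dy": -3.3, "dz": 0, "claw": 1},
    {"ax": 0, "ay": -4.9, "az": 0, "dx": 0.5, "dy": 0, "dz": 0.7, "claw": 1},
    {"ax": 0, "ay": -4.8, "az": 0, "dx": 0.6, "dy": 0, "dz": 0.7, "claw": 1},
    {"ax": 0, "ay": -4.9, "az": 0, "dx": 0.6, "dy": 0, "dz": 0.6, "claw": 1},
    {"ax": 0, "ay": -4.9, "az": 0, "dx": 0.7, "dy": 0, "dz": 0.6, "claw": 1},
    {"ax": 0, "ay": -4.9, "az": 0, "dx": 0.8, "dy": 0, "dz": 0.5, "claw": 1},
    {"ax": 0, "ay": -4.8, "az": 0, "dx": 0.8, "dy": 0, "dz": 0.5, "claw": 1},
    {"ax": 0, "ay": -4.9, "az": 0, "dx": 0.8, "dy": 0, "dz": 0.4, "claw": 1},
    {"ax": 0, "ay": -4.9, "az": 0, "dx": 0.8, "dy": 0, "dz": 0.3, "claw": 1}
  ]
}}

```text
t: 22.6
position: [0.4688, 0.1678, 0.1152]
tcp_rot: [0.942, 0.007, -0.335, 0.003]
ft_force: [-0.3, -0.0, -1.3]
gripper_width: 0.0177
```

```bash
python3 - <<'E'
from ips import *
p,r,o=now(); print(o["t"],p,o["ft_force"],o["gripper_width"],r.as_rotvec(degrees=True))
L=[(24,49,39)]
rows([cellpose(*l,-.05,.0705) for l in L],[8])
b=manip.read_camera("side"); cv2.imwrite("pics/raw_s8.png",b)
cv2.imwrite("pics/s8.png",cv2.resize(b[100:210,170:290],None,fx=5,fy=5,interpolation=cv2.INTER_CUBIC))
E
```

```text
22.6 [0.46884041 0.16781635 0.11520973] [-0.25998637 -0.00196313 -1.3013089 ] 0.01772829084705914 [169.31697554   1.28252168 -60.20320234]
0 {'dx': 0.5}
1 {'dx': 0.4, 'dz': 0.1}
2 {'dx': 0.5, 'ay': 0.1}
3 {'dx': 0.4, 'dz': 0.1}
4 {'dx': 0.5}
5 {'dx': 0.5, 'dz': 0.1}
6 {'dx': 0.4}
7 {'dx': 0.5, 'dz': 0.1}
end [0.495  0.1682 0.0888] [169.4   1.3 -60.1]
```

View pics/s8.png

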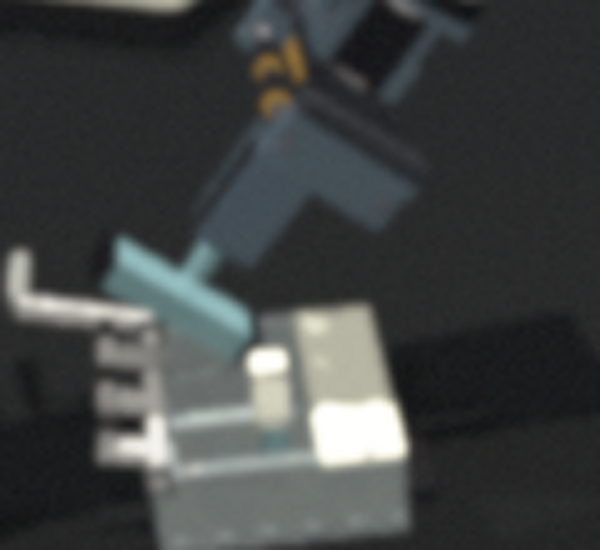

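The side view shows cell B tilted ~39° above lane 0 and ahead of the shield, with cell A still standing at (268,385). Sliding it in with the same sequence.

Request:
{"fn": "step_arm", "kwargs": {
  "targets": [
    {"ax": 0, "ay": 0, "az": 0, "dx": 0.5, "dy": 0, "dz": 0, "claw": 1},
    {"ax": 0, "ay": 0, "az": 0, "dx": 0.4, "dy": 0, "dz": 0.1, "claw": 1},
    {"ax": 0, "ay": 0, "az": 0, "dx": 0.5, "dy": 0, "dz": 0, "claw": 1},
    {"ax": 0, "ay": 0, "az": 0, "dx": 0.4, "dy": 0, "dz": 0.1, "claw": 1},
    {"ax": 0, "ay": 0, "az": 0, "dx": 0.5, "dy": 0, "dz": 0, "claw": 1},
    {"ax": 0, "ay": 0, "az": 0, "dx": 0.5, "dy": 0, "dz": 0.1, "claw": 1},
    {"ax": 0, "ay": 0, "az": 0, "dx": 0.4, "dy": 0, "dz": 0, "claw": 1},
    {"ax": 0, "ay": 0, "az": 0, "dx": 0.5, "dy": 0, "dz": 0.1, "claw": 1},
    {"ax": 0, "ay": 0, "az": 0, "dx": 0, "dy": 0, "dz": 0, "claw": 1},
    {"ax": 0, "ay": 0, "az": 0, "dx": 0, "dy": 0, "dz": 0, "claw": 1}
  ]
}}

```text
t: 23.65
position: [0.4945, 0.1682, 0.0891]
tcp_rot: [0.943, 0.007, -0.334, 0.003]
ft_force: [0.4, 0.1, -1.7]
gripper_width: 0.0178
```

```bash
python3 - <<'E'
from ips import *
p,r,o=now(); print(o["t"],p,o["ft_force"],o["gripper_width"],r.as_rotvec(degrees=True))
L=[(18,45,36),(16,42,33),(14,40,30),(12,38,27),(10,35,24),(7,32,21),(5,30,18),(3,28.5,15),(2,26,12),(2,22,9),(2,18,6),(1,14,3),(1,11.5,0)]
q=rows([cellpose(*l,-.05,.0705) for l in L],[1]*13)
E
```

```text
23.65 [0.49446758 0.16823293 0.08907256] [ 0.38579853  0.12068945 -1.69667348] 0.01775287802683197 [169.37513891   1.27919765 -60.02937272]
0 {'dx': 0.5, 'dz': -0.1, 'ay': 3.0}
1 {'dx': 0.1, 'dz': 0.1, 'ay': 3.0}
2 {'dz': 0.1, 'ay': 3.0}
3 {'dz': 0.1, 'ay': 3.0}
4 {'dz': 0.1, 'ay': 3.0}
5 {'dx': 0.2, 'dz': 0.2, 'ay': 3.0}
6 {'dx': -0.1, 'dz': 0.1, 'ay': 3.0}
7 {'dz': 0.1, 'ay': 3.0}
8 {'dx': -0.1, 'dz': 0.2, 'ay': 3.0}
9 {'dx': -0.2, 'dz': 0.4, 'ay': 3.0}
10 {'dx': -0.2, 'dz': 0.4, 'ay': 3.0}
11 {'dx': -0.1, 'dz': 0.4, 'ay': 3.0}
12 {'dx': -0.3, 'dz': 0.3, 'ay': 3.0}
end [0.4857 0.1681 0.063 ] [180.    1.4  -0. ]
```

Request:
{"fn": "step_arm", "kwargs": {
  "targets": [
    {"ax": 0, "ay": 3, "az": 0, "dx": 0.5, "dy": 0, "dz": -0.1, "claw": 1},
    {"ax": 0, "ay": 3, "az": 0, "dx": 0.1, "dy": 0, "dz": 0.1, "claw": 1},
    {"ax": 0, "ay": 3, "az": 0, "dx": 0, "dy": 0, "dz": 0.1, "claw": 1},
    {"ax": 0, "ay": 3, "az": 0, "dx": 0, "dy": 0, "dz": 0.1, "claw": 1},
    {"ax": 0, "ay": 3, "az": 0, "dx": 0, "dy": 0, "dz": 0.1, "claw": 1},
    {"ax": 0, "ay": 3, "az": 0, "dx": 0.2, "dy": 0, "dz": 0.2, "claw": 1},
    {"ax": 0, "ay": 3, "az": 0, "dx": -0.1, "dy": 0, "dz": 0.1, "claw": 1},
    {"ax": 0, "ay": 3, "az": 0, "dx": 0, "dy": 0, "dz": 0.1, "claw": 1},
    {"ax": 0, "ay": 3, "az": 0, "dx": -0.1, "dy": 0, "dz": 0.2, "claw": 1},
    {"ax": 0, "ay": 3, "az": 0, "dx": -0.2, "dy": 0, "dz": 0.4, "claw": 1}
  ]
}}

```text
t: 24.65
position: [0.4927, 0.1682, 0.074]
tcp_rot: [0.997, 0.008, -0.077, 0.0]
ft_force: [0.1, -0.5, -1.4]
gripper_width: 0.0177
```

Request:
{"fn": "step_arm", "kwargs": {
  "targets": [
    {"ax": 0, "ay": 3, "az": 0, "dx": -0.2, "dy": 0, "dz": 0.4, "claw": 1},
    {"ax": 0, "ay": 3, "az": 0, "dx": -0.1, "dy": 0, "dz": 0.4, "claw": 1},
    {"ax": 0, "ay": 3, "az": 0, "dx": -0.2, "dy": 0, "dz": 0.3, "claw": 1},
    {"ax": 0, "ay": 0, "az": 0, "dx": 0, "dy": 0, "dz": 0.1, "claw": 1},
    {"ax": 0, "ay": 0, "az": 0, "dx": 0, "dy": 0, "dz": 0, "claw": 1},
    {"ax": 0, "ay": 0, "az": 0, "dx": 0, "dy": 0, "dz": 0, "claw": 1},
    {"ax": 0, "ay": 0, "az": 0, "dx": 0, "dy": 0, "dz": 0, "claw": 1},
    {"ax": 0, "ay": 0, "az": 0, "dx": 0, "dy": 0, "dz": 0, "claw": 1},
    {"ax": 0, "ay": 0, "az": 0, "dx": 0, "dy": 0, "dz": 0, "claw": 1},
    {"ax": 0, "ay": 0, "az": 0, "dx": 0, "dy": 0, "dz": 0, "claw": 1}
  ]
}}

```text
t: 25.65
position: [0.4872, 0.1682, 0.0622]
tcp_rot: [1.0, 0.008, 0.0, -0.0]
ft_force: [0.6, -0.1, -1.3]
gripper_width: 0.018
```

```bash
python3 - <<'E'
from ips import *
p,r,o=now(); print(o["t"],p,o["ft_force"],o["moment"],o["gripper_width"],r.as_rotvec(degrees=True))
b=manip.read_camera("side"); cv2.imwrite("pics/raw_s9.png",b)
cv2.imwrite("pics/s9.png",cv2.resize(b[100:210,170:290],None,fx=5,fy=5,interpolation=cv2.INTER_CUBIC))
E
```

```text
25.65 [0.48715641 0.1681792  0.06217142] [ 0.63869251 -0.14166801 -1.32774937] [ 0.0187637  -0.12882454  0.01819462] 0.017996497343688404 [-1.79992632e+02 -1.36428355e+00 -4.65473909e-02]
```

View pics/s9.png

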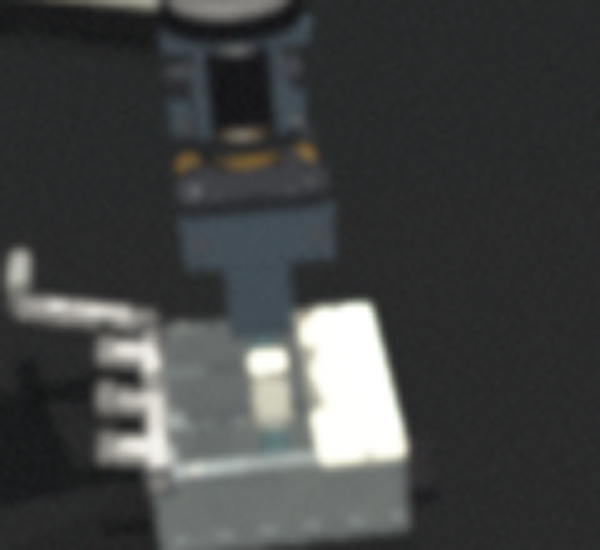

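Cell B is righted in the far lane and cell A is still upright. Releasing.

Request:
{"fn": "step_arm", "kwargs": {
  "targets": [
    {"ax": 0, "ay": 0, "az": 0, "dx": 0, "dy": 0, "dz": 0, "claw": 0},
    {"ax": 0, "ay": 0, "az": 0, "dx": 0, "dy": 0, "dz": 0, "claw": 0},
    {"ax": 0, "ay": 0, "az": 0, "dx": 0, "dy": 0, "dz": 0, "claw": 0},
    {"ax": 0, "ay": 0, "az": 0, "dx": 0, "dy": 0, "dz": 0, "claw": 0},
    {"ax": 0, "ay": 0, "az": 0, "dx": 0, "dy": 0, "dz": -1.5, "claw": 0},
    {"ax": 0, "ay": 0, "az": 0, "dx": 0, "dy": 0, "dz": -2, "claw": 0},
    {"ax": 0, "ay": 0, "az": 0, "dx": 0, "dy": 0, "dz": -2, "claw": 0},
    {"ax": 0, "ay": 0, "az": 0, "dx": 0, "dy": 0, "dz": -2, "claw": 0},
    {"ax": 0, "ay": 0, "az": 0, "dx": 0, "dy": 0, "dz": -2, "claw": 0},
    {"ax": 0, "ay": 0, "az": 0, "dx": 0, "dy": 0, "dz": -2, "claw": 0}
  ]
}}

```text
t: 26.7
position: [0.4865, 0.1681, 0.178]
tcp_rot: [1.0, 0.008, -0.0, 0.0]
ft_force: [-0.1, -0.8, 0.4]
gripper_width: 0.0911
```

```bash
python3 - <<'E'
from plan import *
p,r,o=now(); print(o["t"],p)
rows([([.349,.2405,.17],tool(90.9))],[16])
E
```

```text
26.7 [0.48653862 0.16810699 0.17799749]
0 {'dx': -0.8, 'dy': -0.5, 'az': -5.6}
1 {'dx': -0.9, 'dy': -0.5, 'dz': 0.1, 'az': -5.6}
2 {'dx': -0.7, 'dy': -0.6, 'az': -5.7}
3 {'dx': -0.7, 'dy': -0.7, 'dz': 0.1, 'az': -5.6}
4 {'dx': -0.6, 'dy': -0.8, 'az': -5.6}
5 {'dx': -0.5, 'dy': -0.8, 'dz': 0.1, 'az': -5.7}
6 {'dx': -0.5, 'dy': -0.9, 'az': -5.6}
7 {'dx': -0.3, 'dy': -0.9, 'dz': 0.1, 'az': -5.6}
8 {'dx': -0.3, 'dy': -0.9, 'az': -5.6}
9 {'dx': -0.2, 'dy': -1.0, 'dz': 0.1, 'az': -5.7}
10 {'dx': -0.1, 'dy': -0.9, 'az': -5.6}
11 {'dy': -1.0, 'dz': 0.1, 'az': -5.6}
12 {'dx': 0.1, 'dy': -1.0, 'az': -5.6}
13 {'dx': 0.2, 'dy': -0.9, 'dz': 0.1, 'az': -5.7}
14 {'dx': 0.3, 'dy': -0.9, 'az': -5.6}
15 {'dx': 0.4, 'dy': -0.9, 'dz': 0.1, 'az': -5.6}
end [0.3492 0.2406 0.17  ] [126.3 128.2  -0. ]
```

Request:
{"fn": "step_arm", "kwargs": {
  "targets": [
    {"ax": 0, "ay": 0, "az": -5.6, "dx": -0.8, "dy": -0.5, "dz": 0, "claw": 0},
    {"ax": 0, "ay": 0, "az": -5.6, "dx": -0.9, "dy": -0.5, "dz": 0.1, "claw": 0},
    {"ax": 0, "ay": 0, "az": -5.7, "dx": -0.7, "dy": -0.6, "dz": 0, "claw": 0},
    {"ax": 0, "ay": 0, "az": -5.6, "dx": -0.7, "dy": -0.7, "dz": 0.1, "claw": 0},
    {"ax": 0, "ay": 0, "az": -5.6, "dx": -0.6, "dy": -0.8, "dz": 0, "claw": 0},
    {"ax": 0, "ay": 0, "az": -5.7, "dx": -0.5, "dy": -0.8, "dz": 0.1, "claw": 0},
    {"ax": 0, "ay": 0, "az": -5.6, "dx": -0.5, "dy": -0.9, "dz": 0, "claw": 0},
    {"ax": 0, "ay": 0, "az": -5.6, "dx": -0.3, "dy": -0.9, "dz": 0.1, "claw": 0},
    {"ax": 0, "ay": 0, "az": -5.6, "dx": -0.3, "dy": -0.9, "dz": 0, "claw": 0},
    {"ax": 0, "ay": 0, "az": -5.7, "dx": -0.2, "dy": -1.0, "dz": 0.1, "claw": 0}
  ]
}}

```text
t: 27.7
position: [0.4, 0.2138, 0.1722]
tcp_rot: [0.877, 0.48, 0.0, 0.0]
ft_force: [-0.4, -0.1, -0.5]
gripper_width: 0.0913
```

Request:
{"fn": "step_arm", "kwargs": {
  "targets": [
    {"ax": 0, "ay": 0, "az": -5.6, "dx": -0.1, "dy": -0.9, "dz": 0, "claw": 0},
    {"ax": 0, "ay": 0, "az": -5.6, "dx": 0, "dy": -1.0, "dz": 0.1, "claw": 0},
    {"ax": 0, "ay": 0, "az": -5.6, "dx": 0.1, "dy": -1.0, "dz": 0, "claw": 0},
    {"ax": 0, "ay": 0, "az": -5.7, "dx": 0.2, "dy": -0.9, "dz": 0.1, "claw": 0},
    {"ax": 0, "ay": 0, "az": -5.6, "dx": 0.3, "dy": -0.9, "dz": 0, "claw": 0},
    {"ax": 0, "ay": 0, "az": -5.6, "dx": 0.4, "dy": -0.9, "dz": 0.1, "claw": 0},
    {"ax": 0, "ay": 0, "az": 0, "dx": 0, "dy": 0, "dz": 0, "claw": 0},
    {"ax": 0, "ay": 0, "az": 0, "dx": 0, "dy": 0, "dz": 0, "claw": 0},
    {"ax": 0, "ay": 0, "az": 0, "dx": 0, "dy": 0, "dz": 0, "claw": 0},
    {"ax": 0, "ay": 0, "az": 0, "dx": 0, "dy": 0, "dz": 0, "claw": 0}
  ]
}}

```text
t: 28.7
position: [0.3498, 0.2405, 0.1692]
tcp_rot: [0.702, 0.712, 0.0, 0.0]
ft_force: [0.1, -0.0, -0.0]
gripper_width: 0.0912
```

```bash
python3 - <<'E'
from fit import *; from plan import *
p,r,o=now(); print(o["t"],p)
a=manip.read_camera("top"); b=manip.read_camera("side"); cv2.imwrite("pics/raw_t10.png",a); cv2.imwrite("pics/raw_s10.png",b)
A=cv2.resize(a[200:285,95:225],None,fx=6,fy=6,interpolation=cv2.INTER_CUBIC)[:300]; B=cv2.resize(b[130:200,150:280],None,fx=6,fy=6,interpolation=cv2.INTER_CUBIC)[:300]
cv2.imwrite("pics/c10.png",np.vstack([A,B]))
for y in(-.05,.05):
    P=T(CAR,[[0,y,.096],[0,y,.06]]); print(y,((proj("top",P)-[95,200]+.5)*6).round(0).tolist(),((proj("side",P)-[150,130]+.5)*6+[0,300]).round(0).tolist())
E
```

```text
28.7 [0.34976177 0.24051115 0.16915562]
-0.05 [[297.0, 272.0], [324.0, 280.0]] [[426.0, 444.0], [432.0, 512.0]]
0.05 [[586.0, 275.0], [601.0, 283.0]] [[443.0, 552.0], [450.0, 624.0]]
```

View pics/c10.png

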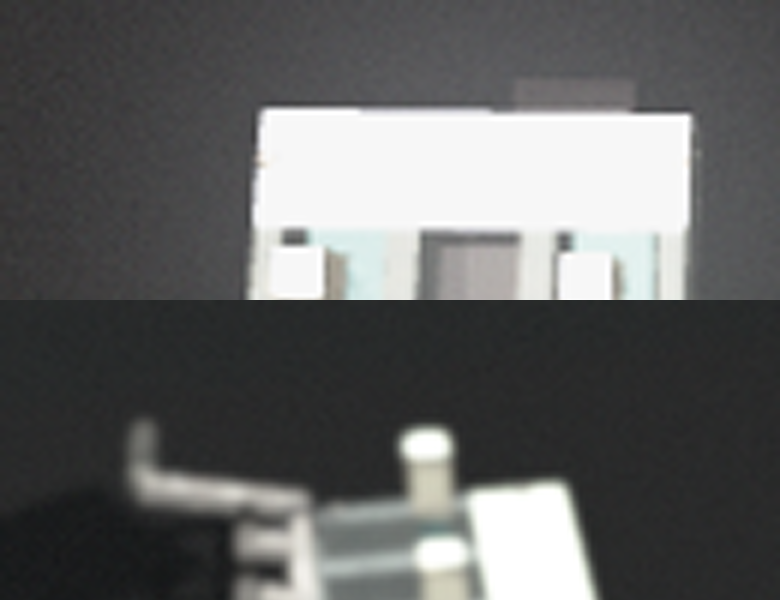

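The caps sit at (299,271) and (585,278) in the top half, within ~3 px at 6x of where a seated cell should be, so both are upright and level. Regripping the lever bar.

Request:
{"fn": "step_arm", "kwargs": {
  "targets": [
    {"ax": 0, "ay": 0, "az": 0, "dx": 0, "dy": 0, "dz": 2.0, "claw": 0.5},
    {"ax": 0, "ay": 0, "az": 0, "dx": 0, "dy": 0, "dz": 2.0, "claw": 0.5},
    {"ax": 0, "ay": 0, "az": 0, "dx": 0, "dy": 0, "dz": 2.0, "claw": 0.5},
    {"ax": 0, "ay": 0, "az": 0, "dx": 0, "dy": 0, "dz": 2.0, "claw": 0.5},
    {"ax": 0, "ay": 0, "az": 0, "dx": 0, "dy": 0, "dz": 2.0, "claw": 0.5},
    {"ax": 0, "ay": 0, "az": 0, "dx": 0, "dy": 0, "dz": 1.4, "claw": 0.5},
    {"ax": 0, "ay": 0, "az": 0, "dx": 0, "dy": 0, "dz": 0.7, "claw": 0.5},
    {"ax": 0, "ay": 0, "az": 0, "dx": 0, "dy": 0, "dz": 0, "claw": 1},
    {"ax": 0, "ay": 0, "az": 0, "dx": 0, "dy": 0, "dz": 0, "claw": 1},
    {"ax": 0, "ay": 0, "az": 0, "dx": 0, "dy": 0, "dz": 0, "claw": 1}
  ]
}}

```text
t: 29.8
position: [0.35, 0.241, 0.0488]
tcp_rot: [0.702, 0.712, 0.001, 0.0]
ft_force: [0.1, -0.3, -0.3]
gripper_width: 0.0248
```

Request:
{"fn": "step_arm", "kwargs": {
  "targets": [
    {"ax": 0, "ay": 0, "az": 0, "dx": 0, "dy": 0, "dz": 0, "claw": 1},
    {"ax": 0, "ay": 0, "az": 0, "dx": 0, "dy": 0, "dz": 0, "claw": 1},
    {"ax": 0, "ay": 0, "az": 0, "dx": 0, "dy": 0, "dz": 0, "claw": 1},
    {"ax": 0, "ay": 0, "az": 0, "dx": 0, "dy": 0, "dz": 0, "claw": 1},
    {"ax": 0, "ay": 0, "az": 0, "dx": 0, "dy": 0, "dz": 0, "claw": 1},
    {"ax": 0, "ay": 0, "az": 0, "dx": 0, "dy": 0, "dz": 0, "claw": 1},
    {"ax": 0, "ay": 0, "az": 0, "dx": 0, "dy": 0, "dz": 0, "claw": 1},
    {"ax": 0, "ay": 0, "az": 0, "dx": 0, "dy": 0, "dz": 0, "claw": 1},
    {"ax": 0, "ay": 0, "az": 0, "dx": 0, "dy": 0, "dz": 0, "claw": 1},
    {"ax": 0, "ay": 0, "az": 0, "dx": 0, "dy": 0, "dz": 0, "claw": 1}
  ]
}}

```text
t: 30.8
position: [0.3503, 0.2409, 0.0483]
tcp_rot: [0.702, 0.713, 0.001, 0.0]
ft_force: [5.1, -1.2, -0.0]
gripper_width: 0.0116
```

```bash
python3 - <<'E'
from fit import *; from plan import *
p,r,o=now(); print(o["t"],p,o["ft_force"],o["gripper_width"])
for el in(150,155,160,163,167,172):
    e=np.radians(el); P=[T(CAR,[.063-.075*np.cos(e),y,.048+.075*np.sin(e)])[0] for y in(-.147,-.093)]
    print(el,P[0].round(3),((proj("side",P)-[150,130]+.5)*6+[0,300]).round(0).tolist())
h=np.array([.4226,.048])
for el0 in(163,):
  a0=np.radians(el0); prev=h+.075*np.array([np.cos(a0),np.sin(a0)]); print(prev)
  for i in range(1,25):
    a=a0+(np.radians(-5)-a0)*i/24; q=h+.075*np.array([np.cos(a),np.sin(a)]); d=((q-prev)*100).round(1); prev=prev+d/100; print(i,round(np.degrees(a)),"dy",d[0],"dz",-d[1])
E
```

```text
30.8 [0.35032205 0.24089134 0.04834391] [ 5.10280725 -1.24327685 -0.02099897] 0.011561132372783183
150 [0.357 0.263 0.085] [[152.0, 397.0], [150.0, 448.0]]
155 [0.354 0.263 0.08 ] [[147.0, 409.0], [145.0, 460.0]]
160 [0.352 0.263 0.074] [[144.0, 420.0], [141.0, 472.0]]
163 [0.35  0.263 0.07 ] [[143.0, 427.0], [140.0, 479.0]]
167 [0.349 0.263 0.065] [[141.0, 436.0], [139.0, 488.0]]
172 [0.348 0.263 0.058] [[141.0, 448.0], [138.0, 500.0]]
[0.35087714 0.06992788]
1 156 dy 0.3 dz -0.9
2 149 dy 0.4 dz -0.8
3 142 dy 0.6 dz -0.7
4 135 dy 0.6 dz -0.7
5 128 dy 0.7 dz -0.6
6 121 dy 0.7 dz -0.5
7 114 dy 0.8 dz -0.5
8 107 dy 0.9 dz -0.3
9 100 dy 0.9 dz -0.2
10 93 dy 0.9 dz -0.1
11 86 dy 0.9 dz 0.0
12 79 dy 0.9 dz 0.1
13 72 dy 0.9 dz 0.3
14 65 dy 0.8 dz 0.3
15 58 dy 0.8 dz 0.4
16 51 dy 0.8 dz 0.6
17 44 dy 0.7 dz 0.6
18 37 dy 0.6 dz 0.7
19 30 dy 0.5 dz 0.7
20 23 dy 0.4 dz 0.9
21 16 dy 0.3 dz 0.8
22 9 dy 0.2 dz 0.9
23 2 dy 0.1 dz 0.9
24 -5 dy -0.1 dz 0.9
```

Request:
{"fn": "step_arm", "kwargs": {
  "targets": [
    {"ax": 0, "ay": 0, "az": 0, "dx": 0, "dy": 0.3, "dz": -0.9, "claw": 1},
    {"ax": 0, "ay": 0, "az": 0, "dx": 0, "dy": 0.4, "dz": -0.8, "claw": 1},
    {"ax": 0, "ay": 0, "az": 0, "dx": 0, "dy": 0.6, "dz": -0.7, "claw": 1},
    {"ax": 0, "ay": 0, "az": 0, "dx": 0, "dy": 0.6, "dz": -0.7, "claw": 1},
    {"ax": 0, "ay": 0, "az": 0, "dx": 0, "dy": 0.7, "dz": -0.6, "claw": 1},
    {"ax": 0, "ay": 0, "az": 0, "dx": 0, "dy": 0.7, "dz": -0.5, "claw": 1},
    {"ax": 0, "ay": 0, "az": 0, "dx": 0, "dy": 0.8, "dz": -0.5, "claw": 1},
    {"ax": 0, "ay": 0, "az": 0, "dx": 0, "dy": 0.9, "dz": -0.3, "claw": 1},
    {"ax": 0, "ay": 0, "az": 0, "dx": 0, "dy": 0.9, "dz": -0.2, "claw": 1},
    {"ax": 0, "ay": 0, "az": 0, "dx": 0, "dy": 0.9, "dz": -0.1, "claw": 1}
  ]
}}

```text
t: 31.8
position: [0.415, 0.2419, 0.1045]
tcp_rot: [0.702, 0.712, -0.001, -0.002]
ft_force: [-8.0, -2.1, 21.0]
gripper_width: 0.0112
```

Request:
{"fn": "step_arm", "kwargs": {
  "targets": [
    {"ax": 0, "ay": 0, "az": 0, "dx": 0, "dy": 0.9, "dz": -0.4, "claw": 1},
    {"ax": 0, "ay": 0, "az": 0, "dx": 0, "dy": 0.9, "dz": 0.1, "claw": 1},
    {"ax": 0, "ay": 0, "az": 0, "dx": 0, "dy": 0.9, "dz": 0.3, "claw": 1},
    {"ax": 0, "ay": 0, "az": 0, "dx": 0, "dy": 0.8, "dz": 0.3, "claw": 1},
    {"ax": 0, "ay": 0, "az": 0, "dx": 0, "dy": 0.8, "dz": 0.4, "claw": 1},
    {"ax": 0, "ay": 0, "az": 0, "dx": 0, "dy": 0.8, "dz": 0.6, "claw": 1},
    {"ax": 0, "ay": 0, "az": 0, "dx": 0, "dy": 0.7, "dz": 0.6, "claw": 1},
    {"ax": 0, "ay": 0, "az": 0, "dx": 0, "dy": 0.6, "dz": 0.7, "claw": 1},
    {"ax": 0, "ay": 0, "az": 0, "dx": 0, "dy": 0, "dz": 0, "claw": 1},
    {"ax": 0, "ay": 0, "az": 0, "dx": 0, "dy": 0, "dz": 0, "claw": 1}
  ]
}}

```text
t: 32.8
position: [0.4809, 0.2424, 0.0742]
tcp_rot: [0.702, 0.712, -0.001, -0.0]
ft_force: [-3.0, 2.3, -2.4]
gripper_width: 0.0113
```

Request:
{"fn": "step_arm", "kwargs": {
  "targets": [
    {"ax": 0, "ay": 0, "az": 0, "dx": 0, "dy": 0.5, "dz": 0.6, "claw": 1},
    {"ax": 0, "ay": 0, "az": 0, "dx": 0, "dy": 0.4, "dz": 0.7, "claw": 1},
    {"ax": 0, "ay": 0, "az": 0, "dx": 0, "dy": 0.3, "dz": 0.8, "claw": 1},
    {"ax": 0, "ay": 0, "az": 0, "dx": 0, "dy": 0.3, "dz": 0.9, "claw": 1},
    {"ax": 0, "ay": 0, "az": 0, "dx": 0, "dy": 0.1, "dz": 0.9, "claw": 1},
    {"ax": 0, "ay": 0, "az": 0, "dx": 0, "dy": 0, "dz": 0.8, "claw": 1},
    {"ax": 0, "ay": 0, "az": 0, "dx": 0, "dy": 0, "dz": 0.6, "claw": 1},
    {"ax": 0, "ay": 0, "az": 0, "dx": 0, "dy": 0, "dz": 0.2, "claw": 1},
    {"ax": 0, "ay": 0, "az": 0, "dx": 0, "dy": 0, "dz": 0, "claw": 1},
    {"ax": 0, "ay": 0, "az": 0, "dx": 0, "dy": 0, "dz": 0, "claw": 1}
  ]
}}

```text
t: 33.8
position: [0.4979, 0.2427, 0.02]
tcp_rot: [0.702, 0.713, 0.0, 0.0]
ft_force: [0.2, -3.0, 0.4]
gripper_width: 0.0113
```

Request:
{"fn": "step_arm", "kwargs": {
  "targets": [
    {"ax": 0, "ay": 0, "az": 0, "dx": 0, "dy": 0, "dz": 0.2, "claw": 1},
    {"ax": 0, "ay": 0, "az": 0, "dx": 0, "dy": 0, "dz": 0.2, "claw": 1},
    {"ax": 0, "ay": 0, "az": 0, "dx": 0, "dy": 0, "dz": 0, "claw": 1},
    {"ax": 0, "ay": 0, "az": 0, "dx": 0, "dy": 0, "dz": 0, "claw": 1},
    {"ax": 0, "ay": 0, "az": 0, "dx": 0, "dy": 0, "dz": 0, "claw": 1},
    {"ax": 0, "ay": 0, "az": 0, "dx": 0, "dy": 0, "dz": 0, "claw": 1},
    {"ax": 0, "ay": 0, "az": 0, "dx": 0, "dy": 0, "dz": 0, "claw": 1},
    {"ax": 0, "ay": 0, "az": 0, "dx": 0, "dy": 0, "dz": 0, "claw": 1},
    {"ax": 0, "ay": 0, "az": 0, "dx": 0, "dy": 0, "dz": 0, "claw": 1},
    {"ax": 0, "ay": 0, "az": 0, "dx": 0, "dy": 0, "dz": 0, "claw": 1}
  ]
}}

```text
t: 34.8
position: [0.4978, 0.2427, 0.018]
tcp_rot: [0.702, 0.713, 0.001, 0.001]
ft_force: [-3.0, -4.5, 14.1]
gripper_width: 0.0112
```

The tool now presses 14 N on the stop, so the lever should be shut. Releasing, rising and checking.

Request:
{"fn": "step_arm", "kwargs": {
  "targets": [
    {"ax": 0, "ay": 0, "az": 0, "dx": 0, "dy": 0, "dz": 0, "claw": 0},
    {"ax": 0, "ay": 0, "az": 0, "dx": 0, "dy": 0, "dz": 0, "claw": 0},
    {"ax": 0, "ay": 0, "az": 0, "dx": 0, "dy": 0, "dz": 0, "claw": 0},
    {"ax": 0, "ay": 0, "az": 0, "dx": 0, "dy": 0, "dz": 0, "claw": 0},
    {"ax": 0, "ay": 0, "az": 0, "dx": 0, "dy": 0, "dz": 0, "claw": 0},
    {"ax": 0, "ay": 0, "az": 0, "dx": 0, "dy": 0, "dz": -2, "claw": 0},
    {"ax": 0, "ay": 0, "az": 0, "dx": 0, "dy": 0, "dz": -3, "claw": 0},
    {"ax": 0, "ay": 0, "az": 0, "dx": 0, "dy": 0, "dz": -3, "claw": 0},
    {"ax": 0, "ay": 0, "az": 0, "dx": 0, "dy": 0, "dz": -3, "claw": 0},
    {"ax": 0, "ay": 0, "az": 0, "dx": 0, "dy": 0, "dz": -3, "claw": 0}
  ]
}}

```text
t: 35.8
position: [0.4972, 0.2429, 0.1572]
tcp_rot: [0.702, 0.712, -0.0, -0.0]
ft_force: [0.9, -0.1, 0.7]
gripper_width: 0.088
```

Request:
{"fn": "step_arm", "kwargs": {
  "targets": [
    {"ax": 0, "ay": 0, "az": 0, "dx": 0, "dy": -1, "dz": -1, "claw": 0},
    {"ax": 0, "ay": 0, "az": 0, "dx": 1, "dy": -2, "dz": 0, "claw": 0},
    {"ax": 0, "ay": 0, "az": 0, "dx": 2, "dy": -2, "dz": 0, "claw": 0},
    {"ax": 0, "ay": 0, "az": 0, "dx": 2, "dy": -2, "dz": 0, "claw": 0},
    {"ax": 0, "ay": 0, "az": 0, "dx": 2, "dy": -2, "dz": 0, "claw": 0},
    {"ax": 0, "ay": 0, "az": 0, "dx": 2, "dy": -2, "dz": 0, "claw": 0},
    {"ax": 0, "ay": 0, "az": 0, "dx": 2, "dy": -1, "dz": 0, "claw": 0},
    {"ax": 0, "ay": 0, "az": 0, "dx": 1, "dy": 0, "dz": 0, "claw": 0},
    {"ax": 0, "ay": 0, "az": 0, "dx": 0, "dy": 0, "dz": 0, "claw": 0},
    {"ax": 0, "ay": 0, "az": 0, "dx": 0, "dy": 0, "dz": 0, "claw": 0}
  ]
}}

```text
t: 36.8
position: [0.3757, 0.3604, 0.1655]
tcp_rot: [0.702, 0.712, -0.001, 0.0]
ft_force: [-1.3, 0.6, -0.1]
gripper_width: 0.0912
```

```bash
python3 - <<'E'
from fit import *; from plan import *
p,r,o=now(); print(o["t"],p,o["ft_force"])
a=manip.read_camera("top"); b=manip.read_camera("side"); cv2.imwrite("pics/raw_t11.png",a); cv2.imwrite("pics/raw_s11.png",b)
A=cv2.resize(a[210:285,95:225],None,fx=6,fy=6,interpolation=cv2.INTER_CUBIC)[:300]; B=cv2.resize(b[135:205,170:300],None,fx=6,fy=6,interpolation=cv2.INTER_CUBIC)[:300]
cv2.imwrite("pics/c11.png",np.vstack([A,B]))
for y in(-.05,.05):
    P=T(CAR,[[0,y,.096]]); print(y,((proj("top",P)-[95,210]+.5)*6).round(0).tolist(),((proj("side",P)-[170,135]+.5)*6+[0,300]).round(0).tolist())
for th in(0,.1,.2):
    e=th-.087; P=[T(CAR,[.063-.075*np.cos(e),y,.048+.075*np.sin(e)])[0] for y in(-.147,-.093)]; print(th,((proj("side",P)-[170,135]+.5)*6+[0,300]).round(0).tolist())
# same for first picture
E
```

```text
36.8 [0.37567452 0.36037366 0.16552651] [-1.29837933  0.61422323 -0.10562668]
-0.05 [[297.0, 212.0]] [[306.0, 414.0]]
0.05 [[586.0, 215.0]] [[323.0, 522.0]]
0 [[323.0, 419.0], [332.0, 470.0]]
0.1 [[323.0, 406.0], [332.0, 457.0]]
0.2 [[321.0, 393.0], [330.0, 443.0]]
```

View pics/c11.png

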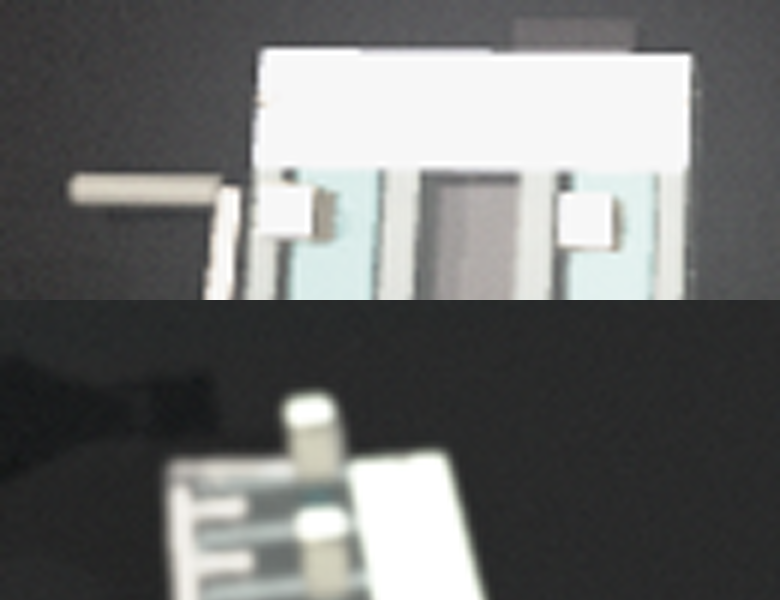

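Top: both caps are upright at (286,211) and (585,221), and the lane 0 cell has shifted ~4.5 mm sideways, still within its lane. In the side view the bar is hidden behind a cap, so I'll check the lever angle numerically from the top view.

```bash
python3 - <<'E'
from fit import *
for th in(0,.05,.1,.15,.2,.3):
    e=th-.087; P=[T(CAR,[.063-.075*np.cos(e),y,.048+.075*np.sin(e)])[0] for y in(-.147,-.093)]; print(th,((proj("top",P)-[95,210]+.5)*6).round(0).tolist())
A=cv2.imread("pics/raw_t0.png") if 0 else cv2.imread("pics/raw_top0.png"); B=cv2.imread("pics/raw_t11.png")
for n,im in(("start",A),("now",B)):
    g=cv2.cvtColor(im,cv2.COLOR_BGR2GRAY).astype(float)[232:250,100:134]; 
    row=g[:, 12:24].mean(1)-g.min(); r=np.argmax(row); prof=g[r-1:r+2].mean(0); h=(prof.max()+prof[:3].mean())/2
    i=np.argmax(prof>h); print(n,"row",(np.sum(row**3*np.arange(len(row)))/np.sum(row**3)+232).round(2),"left end col",round(100+i-1+(h-prof[i-1])/(prof[i]-prof[i-1]),2))
cv2.imwrite("pics/z.png",np.vstack([cv2.resize(x[225:285,95:215],None,fx=6,fy=6,interpolation=cv2.INTER_CUBIC)[75:360] for x in(A,B)]))
E
```

```text
0 [[76.0, 190.0], [222.0, 191.0]]
0.05 [[73.0, 188.0], [219.0, 190.0]]
0.1 [[69.0, 187.0], [216.0, 189.0]]
0.15 [[65.0, 187.0], [213.0, 188.0]]
0.2 [[61.0, 187.0], [210.0, 188.0]]
0.3 [[54.0, 188.0], [203.0, 190.0]]
start row 240.61 left end col 105.06
now row 240.99 left end col 106.34
```

View pics/z.png

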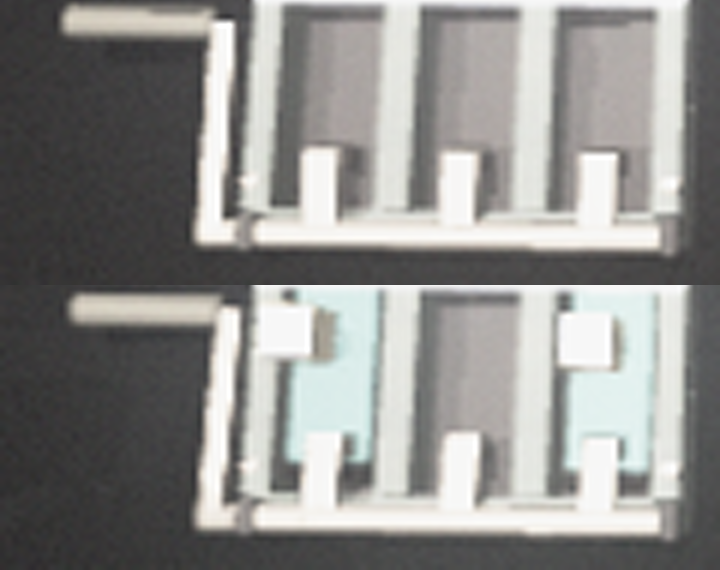

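Comparing start (top half) with now (bottom half), the bar dropped by about 0.1 rad and the fingers reach over the glass ends. To be certain it is fully shut, I'll press the bar from above with closed fingers and read the contact height, which should be ~0.0475 if shut.

Request:
{"fn": "step_arm", "kwargs": {
  "targets": [
    {"ax": 0, "ay": 0, "az": 0, "dx": -1, "dy": 1, "dz": 0, "claw": 1},
    {"ax": 0, "ay": 0, "az": 0, "dx": -2, "dy": 2, "dz": 0, "claw": 1},
    {"ax": 0, "ay": 0, "az": 0, "dx": -2, "dy": 2, "dz": 0, "claw": 1},
    {"ax": 0, "ay": 0, "az": 0, "dx": -2, "dy": 2, "dz": 0, "claw": 1},
    {"ax": 0, "ay": 0, "az": 0, "dx": -2, "dy": 2, "dz": 0, "claw": 1},
    {"ax": 0, "ay": 0, "az": 0, "dx": -2, "dy": 2, "dz": 0, "claw": 1},
    {"ax": 0, "ay": 0, "az": 0, "dx": -0.8, "dy": 1.2, "dz": 0, "claw": 1},
    {"ax": 0, "ay": 0, "az": 0, "dx": 0, "dy": 0, "dz": 0, "claw": 1},
    {"ax": 0, "ay": 0, "az": 0, "dx": 0, "dy": 0, "dz": 0, "claw": 1},
    {"ax": 0, "ay": 0, "az": 0, "dx": 0, "dy": 0, "dz": 0, "claw": 1}
  ]
}}

```text
t: 37.9
position: [0.4985, 0.2455, 0.1661]
tcp_rot: [0.701, 0.713, -0.0, -0.0]
ft_force: [-0.4, 0.2, -0.2]
gripper_width: 0.0144
```

Request:
{"fn": "step_arm", "kwargs": {
  "targets": [
    {"ax": 0, "ay": 0, "az": 0, "dx": 0, "dy": 0, "dz": 2, "claw": 1},
    {"ax": 0, "ay": 0, "az": 0, "dx": 0, "dy": 0, "dz": 2, "claw": 1},
    {"ax": 0, "ay": 0, "az": 0, "dx": 0, "dy": 0, "dz": 2, "claw": 1},
    {"ax": 0, "ay": 0, "az": 0, "dx": 0, "dy": 0, "dz": 2, "claw": 1},
    {"ax": 0, "ay": 0, "az": 0, "dx": 0, "dy": 0, "dz": 1.8, "claw": 1},
    {"ax": 0, "ay": 0, "az": 0, "dx": 0, "dy": 0, "dz": 0.6, "claw": 1},
    {"ax": 0, "ay": 0, "az": 0, "dx": 0, "dy": 0, "dz": 0.3, "claw": 1},
    {"ax": 0, "ay": 0, "az": 0, "dx": 0, "dy": 0, "dz": 0, "claw": 1},
    {"ax": 0, "ay": 0, "az": 0, "dx": 0, "dy": 0, "dz": 0, "claw": 1},
    {"ax": 0, "ay": 0, "az": 0, "dx": 0, "dy": 0, "dz": 0, "claw": 1}
  ]
}}

```text
t: 38.9
position: [0.4998, 0.2452, 0.06]
tcp_rot: [0.702, 0.712, 0.001, 0.0]
ft_force: [-0.0, 0.2, 0.5]
gripper_width: 0.0004
```

Request:
{"fn": "step_arm", "kwargs": {
  "targets": [
    {"ax": 0, "ay": 0, "az": 0, "dx": 0, "dy": 0, "dz": 0.4, "claw": 1},
    {"ax": 0, "ay": 0, "az": 0, "dx": 0, "dy": 0, "dz": 0.3, "claw": 1},
    {"ax": 0, "ay": 0, "az": 0, "dx": 0, "dy": 0, "dz": 0.2, "claw": 1},
    {"ax": 0, "ay": 0, "az": 0, "dx": 0, "dy": 0, "dz": 0.1, "claw": 1},
    {"ax": 0, "ay": 0, "az": 0, "dx": 0, "dy": 0, "dz": 0, "claw": 1},
    {"ax": 0, "ay": 0, "az": 0, "dx": 0, "dy": 0, "dz": 0, "claw": 1},
    {"ax": 0, "ay": 0, "az": 0, "dx": 0, "dy": 0, "dz": 0, "claw": 1},
    {"ax": 0, "ay": 0, "az": 0, "dx": 0, "dy": 0, "dz": 0, "claw": 1},
    {"ax": 0, "ay": 0, "az": 0, "dx": 0, "dy": 0, "dz": 0, "claw": 1},
    {"ax": 0, "ay": 0, "az": 0, "dx": 0, "dy": 0, "dz": 0, "claw": 1}
  ]
}}

```text
t: 39.9
position: [0.4994, 0.2449, 0.0492]
tcp_rot: [0.702, 0.712, 0.0, 0.0]
ft_force: [0.1, 0.4, 0.7]
gripper_width: 0.0005
```

Request:
{"fn": "step_arm", "kwargs": {
  "targets": [
    {"ax": 0, "ay": 0, "az": 0, "dx": 0, "dy": 0, "dz": 0.1, "claw": 1},
    {"ax": 0, "ay": 0, "az": 0, "dx": 0, "dy": 0, "dz": 0.1, "claw": 1},
    {"ax": 0, "ay": 0, "az": 0, "dx": 0, "dy": 0, "dz": 0.1, "claw": 1},
    {"ax": 0, "ay": 0, "az": 0, "dx": 0, "dy": 0, "dz": 0.1, "claw": 1},
    {"ax": 0, "ay": 0, "az": 0, "dx": 0, "dy": 0, "dz": 0, "claw": 1},
    {"ax": 0, "ay": 0, "az": 0, "dx": 0, "dy": 0, "dz": 0, "claw": 1},
    {"ax": 0, "ay": 0, "az": 0, "dx": 0, "dy": 0, "dz": 0, "claw": 1},
    {"ax": 0, "ay": 0, "az": 0, "dx": 0, "dy": 0, "dz": 0, "claw": 1},
    {"ax": 0, "ay": 0, "az": 0, "dx": 0, "dy": 0, "dz": 0, "claw": 1},
    {"ax": 0, "ay": 0, "az": 0, "dx": 0, "dy": 0, "dz": 0, "claw": 1}
  ]
}}

```text
t: 40.9
position: [0.4995, 0.245, 0.0473]
tcp_rot: [0.702, 0.712, 0.001, 0.0]
ft_force: [-4.0, -2.5, 13.6]
gripper_width: 0.0005
```

The fingers met no contact at 0.0492 and a firm stop of 13.6 N at 0.0473, which is the shut height of 0.0475. Retreating, then a last look at the cells before handing in.

Request:
{"fn": "step_arm", "kwargs": {
  "targets": [
    {"ax": 0, "ay": 0, "az": 0, "dx": 0, "dy": 0, "dz": -1, "claw": 1},
    {"ax": 0, "ay": 0, "az": 0, "dx": 0, "dy": 0, "dz": -2, "claw": 1},
    {"ax": 0, "ay": 0, "az": 0, "dx": 0, "dy": 0, "dz": -3, "claw": 1},
    {"ax": 0, "ay": 0, "az": 0, "dx": 0, "dy": 0, "dz": -3, "claw": 1},
    {"ax": 0, "ay": 0, "az": 0, "dx": 1, "dy": -1, "dz": -2, "claw": 1},
    {"ax": 0, "ay": 0, "az": 0, "dx": 3, "dy": -3, "dz": 0, "claw": 1},
    {"ax": 0, "ay": 0, "az": 0, "dx": 3, "dy": -3, "dz": 0, "claw": 1},
    {"ax": 0, "ay": 0, "az": 0, "dx": 3, "dy": -3, "dz": 0, "claw": 1},
    {"ax": 0, "ay": 0, "az": 0, "dx": 1, "dy": -1, "dz": 0, "claw": 1},
    {"ax": 0, "ay": 0, "az": 0, "dx": 0, "dy": 0, "dz": 0, "claw": 1}
  ]
}}

```text
t: 41.9
position: [0.3866, 0.3542, 0.1552]
tcp_rot: [0.701, 0.714, -0.0, 0.0]
ft_force: [0.9, -0.6, 0.6]
gripper_width: 0.0005
```

```bash
python3 - <<'E'
from h import *
o=manip.observe(); print(o["t"],o["position"],o["ft_force"])
a=manip.read_camera("top"); b=manip.read_camera("side")
A=cv2.resize(a[180:290,95:355],None,fx=3,fy=3,interpolation=cv2.INTER_CUBIC)[:330]; B=cv2.resize(b[130:220,170:430],None,fx=3,fy=3,interpolation=cv2.INTER_CUBIC)
cv2.imwrite("pics/c12.png",np.vstack([A,B]))
E
```

```text
41.9 [0.38662916 0.35417716 0.15519202] [ 0.85350943 -0.57729837  0.61764698]
```

View pics/c12.png

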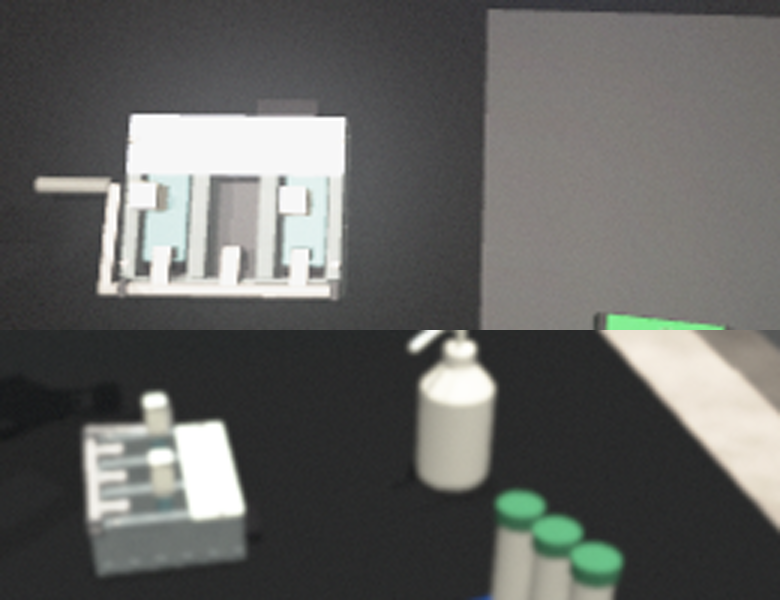

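Both cells stand upright in their lanes (caps at (145,195) and (294,200)). The clamp fingers are over their +x ends, the lever is shut and the mat holds no real cell. Handing in.

```bash
python3 -c "
from workcell import manip
print(manip.close_job())"
```

```text
the job is handed in; nothing more can be done
None
```

I handed the job in at about 42 s of robot time. Both glass cells on the bench were loaded and clamped; no verdict was reported.

- **Cells:** I swung the clamp lever right back, to about 2.9 rad. The two cells went into the two outer lanes, each tilted 39° in under the shield and then righted. I left the two green look-alikes alone and kept clear of the bystanders.
- **Last check on the cells:** both cells were upright in the final picture, with the clamp fingers over their ends. Earlier readings put the caps within about 1–2 mm of the seated position.
- **Last check on the lever:** the lever angle could not be read cleanly from the pictures, which put it somewhere between 0 and 0.05 rad. I pressed the bar from above with closed fingers and met a firm stop of 13.6 N at 47 mm, against an expected shut height of 47.5 mm.
- **One oddity:** between two looks, the cell in the lane nearest the lever had shifted about 4–5 mm sideways. The lane allows about 4 mm, so it is against the lane wall but still upright and within limits. I do not know what moved it.
- **Forces:** the highest wrist force I read was about 22 N, while swinging the lever.

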